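# Clip the carton knife onto the bench's snap hook

## Task

Put the yellow carton knife away: clip the ring at its tail onto the yellow snap hook by pressing the ring in against the sprung gate until the gate is right back, lowering it into the hook so that the gate snaps shut behind it, then let go and leave the knife hanging quietly from the hook. Do not force the hook (keep the push on it under 20 N) and leave the scraper, marker, tape roll and parcel where they are.

Things in the scene. Friction and masses are not known exactly. Their poses are not given: they have to be found in the camera images.
- knife_grip (a point): Carton knife, a yellow bar 130 x 30 x 18 mm with a black rubber grip, about 90 g, lying flat. Point: its centre, half-way up, the centre of mass. +x runs along it to the tail, which carries the ring; y across the 30 mm. Ring: steel wire 5 mm thick, 50 mm outside, 40 mm inside, fixed in the tail, flat in the x-y plane at half height, its centre 85 mm along +x.
- knife_rim (a point): The ring's outermost point: centre of its wire, 107.5 mm along +x from knife_grip. Same axes. When the knife hangs, its +x points up.
- hanger: Fixed tool hanger. A post 200 mm along +x from the origin carries an aluminium rail, z = 340 to 364 mm, 36 mm wide, that ends 39 mm before the origin. A yellow snap hook of 10 mm bar hangs from a trolley in the rail's slot, in the plane y = 0, mouth to -x. Origin: on the bench below the slot's middle; z up.
- slot_mid (a point): Point of the hanger, 310 mm above its origin, same axes: the hook's rubber-bushed pivot bolt when the trolley is mid-slot. The trolley is stiff and was left up to 20 mm to either side along x; where is NOT measured, so find the gate by feel. From the pivot: nose (front prong) centre x -25, its top z -70 mm; spine's inner face x +6 mm; inner bottom x -8, z -97 mm.
- press_level (a point): Point of the hanger 250 mm up (60 mm below slot_mid). The gate, a 6 mm bar, slants from its hinge (pivot x -7, z -34 mm) to behind the nose (x -16, z -79). A level ring with its wire at this height clears the nose top by 7 mm, meets the gate 18 mm before the pivot, yields it from about 3 N, has it right back 11 mm on at about 6 N; then about 3 N more per mm as the bush gives.
- seat_level (a point): Point of the hanger 215.5 mm up (x -8): height of the wire's centre when the ring rests in the bottom of the hook. With the gate back the ring goes straight down behind the nose; with its wire below about 223 mm the gate snaps shut above it and the nose stands in the ring. The trolley's offset shifts this place along x too. Let go, the knife swings down and sways for several seconds: see it settle.
- gate (a joint): The hook's sprung gate, rad: 0 shut against the nose, 0.43 right back against the spine.
- scraper: Label scraper, red handle and 45 mm steel blade, 130 mm long, lying; a bystander. Origin at mid-height of the handle.
- marker: Black marker block with a blue cap, 120 x 18 x 18 mm, lying; a bystander. Origin under its middle.
- tape_roll: Roll of brown tape, 100 mm across, 48 mm high, lying flat; a bystander. Origin under its middle.
- parcel: Small cardboard parcel with red tape, 150 x 110 x 90 mm; a bystander. Origin under its middle.
Things that resemble listed ones, but are neither listed nor needed, are in the scene too. There is more than one size of the part that bears knife_grip; the job needs the middle-sized.

How it is judged:
By the outcome, as a careful person would: the job done as asked, in the order asked, and still so for the second after the job is handed in, with the robot touching nothing.
It also fails if it takes over 70 s, if anything falls off the work surface, if the arm or the gripper's body presses on something with over 40 N, if the wrist force passes 120 N, or if a joint passes its speed limit or range.

## Robot

A 6-joint arm with a two-finger parallel gripper is mounted at the origin on the work surface. World frame = base frame: x ahead of the robot, y to its left, z up, the work surface at z = 0. Lengths are in mm, angles in rad, forces in N, time in s.
With the tool pointing down it reaches from about 400 to 825 mm from the base axis. Payload 7 kg.
Tool frame: the origin (TCP) lies at the very end of the fingers, on their centre line; the grasp point (between the pads) lies 19 mm behind it; z points along the fingers, y is the line along which they close (so a half turn about z gives the same grasp; the last joint's range is limited). The gripper opens to 88 mm and grips with 3 to 60 N. Pads are 19 mm wide; open, the fingers measure 130 mm over their backs; the gripper's body (78 mm by 193 mm) begins 47 mm behind the grasp point.
Start: joints at [-1.005, 0.359, 0.012, 0, -1.224, -0.288], TCP at [185.086, -649.106, 226.561] pointing down, gripper open.
Joint ranges: [-3.07, 3.07], [-1.43, 2.12], [-1.02, 1.25], [-3.03, 1.67], [-3.05, -0], [-3.03, 3.03]. Speed limits (rad/s): [2.39, 2.39, 3.01, 3.14, 3.14, 3.14].

## Interface

Orientations are given as a unit quaternion [x, y, z, w].
In Python, from rig import bot, optics, nets gives the robot as it stands.
- The arm moves only by the tool play_rows, never from a script. Its argument "steps" is a list of rows, each an object of numbers: "x", "y", "z": the shift along the tool's x, y, z in m; "turn": the turn about the tool's z in degrees. A call has 1 to 8 rows; each row is the pose to reach, as a shift and turn from the pose commanded when the call began, along the tool's axes at that moment; what a row does not reach only later rows make up. A row lasts 1/8 s, in which the tool goes at most 62.5 mm and 10.7 degrees, less where a joint would pass 70% of its speed; a pose out of reach is approached as far as the arm can. A call with a gripper value outside its range is refused whole. "claw" is the opening, from 0 (shut) to 1 (fully open), set as the call begins (left out, the last holds). The fingers move at their own pace and stop on an object; the grip force is fixed at half the most. Time passes only in rows, so rows that repeat a pose let the fingers close. It gives the time, the measured TCP pose, the force, the opening and the grip force at its end, in the units of the state.
- bot.read_state(): the state, without advancing time (a new reading comes with each control period).
- optics.capture(name): name is "side" or "top" or "wrist"; returns a dict with "image" (400x640x3 uint8, red, green, blue), "vertical_fov" (degrees; the focal length in pixels is half the picture's height over the tangent of half this angle, whatever the lens; pixels are square), "cx", "cy" (the principal point, pixels), "position" and "rotation" of the camera in the world. Camera axes: x right, y down, z forward; pixel columns grow to the right and rows downward; lengths in mm; the calibration is good to about 2 mm. A picture is of the moment at which its call begins. There is no depth.
- bot.finish_job(): hands the job in; it is judged then, once.
Trained networks look in the newest picture that a camera, given by its name, has taken for a name from the list of things; names that differ only in an ending like _2 or _b are one class to them, and where a whole thing is asked for, a point or a joint stands for the part that bears it (a point fixed in the world has none). Each returns a list of dicts, best first, with "confidence" (0 to 1); they miss things now and then, are a little off and sometimes report something else, mostly with a low value. They report only what shows in the picture. A call takes as long as a camera call. They do not tell look-alikes from the thing itself.
- nets.spot_in(camera, thing): "centre" ([column, row] in pixels, amid what is visible of it).
- nets.outline_of(camera, thing): "mask" (400x640 bool, what is visible of it) and "centre" ([column, row] in pixels, amid what is visible of it).
- nets.place_of(camera, thing): "centre" ([column, row] in pixels: a listed point, or the origin of a listed thing).
The state is a dict: "clock": time; "q": joint angles; "joint_velocities": joint speeds; "tau": joint torques, N m; "tool_pos": TCP position; "ee_rot": TCP orientation; "contact_force": force on the tool from outside, world axes, zero at the start; "moment": the same for the moment, N m; "opening": finger opening in mm; "gripper_force": force on a finger pad.
Only numpy, scipy, OpenCV 4.12 (cv2) and the standard library are available. Lean on these libraries where they do the work, as an engineer would, in place of code of your own. Each camera call takes 0.05 s, during which the arm holds its last target. There are 200 camera calls.

## Working session

There is one attempt and no reset: what is moved stays moved. The work goes in short steps, Python scripts to look and compute and a tool call to move; the robot and the scene stay as the last step left them, time stands still between calls to the robot, and variables do not carry over. Pictures are saved under pics/ and viewed, at most 10 in all, crops included, and the job is handed in when it is done.

Besides the shell and the picture viewer there is one more tool, called after ">>>" by a JSON object that holds its "op" and its "data", one argument or row to a line. play_rows: Moves the arm, as the interface text tells. Its arguments: {"type":"object","properties":{"steps":{"type":"array"},"claw":{"type":"number"}},"required":["steps"]}

```bash
mkdir -p pics; ls
cat > h.py <<'E'
import numpy as np, cv2
from rig import bot, optics, nets
def f(c): return 200/np.tan(np.radians(c["vertical_fov"])/2)
def ray(c,p):
    d=np.array([(p[0]-c["cx"])/f(c),(p[1]-c["cy"])/f(c),1.]); d=np.array(c["rotation"])@d
    return np.array(c["position"]),d/np.linalg.norm(d)
def onz(c,p,z):
    o,d=ray(c,p); return o+d*(z-o[2])/d[2]
def tri(*cps):
    A=np.zeros((3,3));b=np.zeros(3)
    for c,p in cps:
        o,d=ray(c,p);M=np.eye(3)-np.outer(d,d);A+=M;b+=M@o
    X=np.linalg.solve(A,b)
    return X,[np.linalg.norm(np.cross(X-ray(c,p)[0],ray(c,p)[1])) for c,p in cps]
def proj(c,X):
    v=np.array(c["rotation"]).T@(np.array(X)-np.array(c["position"])); return v[:2]/v[2]*f(c)+[c["cx"],c["cy"]]
def save(c,n,box=None,s=1):
    im=c["image"][...,::-1]
    if box: im=im[box[1]:box[3],box[0]:box[2]]
    cv2.imwrite(f"pics/{n}.png",cv2.resize(im,None,fx=s,fy=s,interpolation=cv2.INTER_CUBIC))
E
python3 - <<'E'
from h import *
np.set_printoptions(precision=1,suppress=True)
print({k:(np.round(v,3) if not isinstance(v,dict) else v) for k,v in bot.read_state().items()})
C={}
for n in("side","top"):
    c=optics.capture(n);C[n]=c;save(c,n+"0")
    print(n,c["position"],np.array(c["rotation"]).round(2).tolist(),c["vertical_fov"],c["cx"],c["cy"])
    for t in("knife_grip","knife_rim","hanger","slot_mid","press_level","seat_level"):
        print(t,[(np.array(r["centre"]).round(1).tolist(),round(r["confidence"],2)) for r in nets.place_of(n,t)])
E
```

```text
pics
{'clock': np.float64(0.0), 'q': array([-1. ,  0.4,  0. , -0. , -1.2, -0.3]), 'joint_velocities': array([ 0., -0., -0.,  0.,  0., -0.]), 'tau': array([ -0. , -58.3,  29.3,   7. ,   0. ,  -0. ]), 'tool_pos': array([ 184.9, -648.6,  225.6]), 'ee_rot': array([-0.1,  1. ,  0. , -0. ]), 'contact_force': array([ 0.2, -0.2,  0.1]), 'moment': array([-0.,  0.,  0.]), 'gripper_force': np.float64(0.0), 'opening': np.float64(87.729)}
side [ 247.8 1150.1 1347.8] [-0.09, 0.92, -0.39, 0.04] 43.21295617168978 312.7594940954288 198.88892102748707
knife_grip [([395.8, 193.2], 0.95), ([329.7, 203.0], 0.65), ([335.3, 175.2], 0.54)]
knife_rim [([303.1, 198.0], 0.78), ([356.4, 194.3], 0.64), ([321.4, 181.8], 0.52)]
hanger [([282.7, 149.5], 0.59), ([304.7, 280.4], 0.25)]
slot_mid [([282.9, 148.3], 0.75)]
press_level [([281.4, 163.0], 0.91)]
seat_level [([285.9, 169.6], 0.68)]
top [ 394.3  -25.4 1181. ] [-0.7, 0.72, -0.0, 0.03] 52.47577969138992 317.68380094900925 197.78503985849193
knife_grip [([383.7, 198.5], 0.85), ([442.5, 199.9], 0.81), ([421.3, 279.2], 0.59)]
knife_rim [([418.2, 180.2], 0.88), ([388.0, 157.8], 0.68), ([413.0, 225.8], 0.63)]
hanger []
slot_mid [([385.0, 198.3], 0.68), ([367.2, 125.9], 0.65)]
press_level [([364.2, 129.1], 0.6), ([431.9, 126.0], 0.49), ([319.5, 187.3], 0.32)]
seat_level [([364.0, 138.4], 0.87), ([366.4, 129.4], 0.34)]
```

View pics/side0.png

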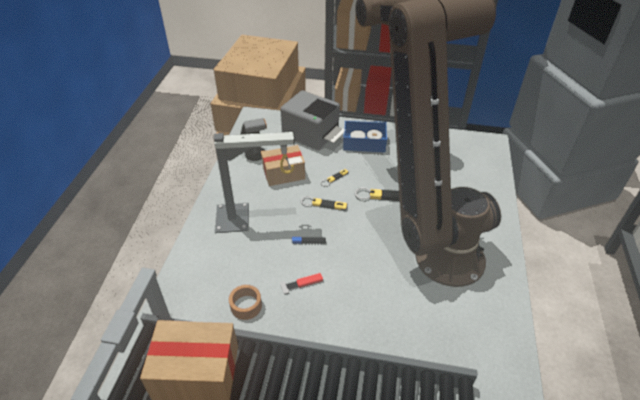

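View pics/top0.png

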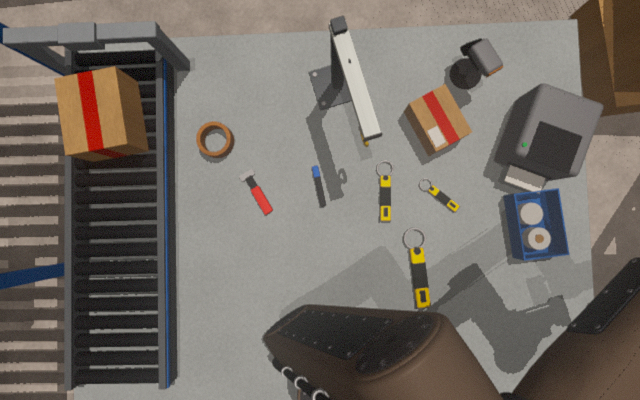

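```bash
sed -i '1a from scipy.spatial.transform import Rotation as Ro' h.py; sed -i 's/def f(c)/def R(c): return Ro.from_quat(c["rotation"]).as_matrix()\ndef f(c)/; s/np.array(c\["rotation"\])/R(c)/g' h.py
python3 - <<'E'
from h import *
np.set_printoptions(precision=1,suppress=True)
s=optics.capture("side");t=optics.capture("top")
for n,p,q in(("grip",[383.7,198.5],[329.7,203]),("rim",[388,157.8],[303.1,198]),("slot",[367.2,125.9],[282.9,148.3]),("press",[364.2,129.1],[281.4,163]),("seat",[364,138.4],[285.9,169.6])): print(n,*tri((t,p),(s,q)))
for a,b in(([385,162],[386,221]),([421,181],[459,211]),([412,230],[424,307])): print("len",np.linalg.norm(onz(t,a,9)-onz(t,b,9)))
# rail ends in top at z 364, post foot
for p in([362,139],[381,133],[332,36],[346,27]): print("rail",onz(t,p,364))
for p in([325,88],): print("foot",onz(t,p,0))
for m in nets.outline_of("top","knife_grip"):
    ys,xs=np.nonzero(m["mask"]);print(m["confidence"],len(xs),m["centre"])
save(t,"topcrop",(300,100,480,320),2.7)
E
```

```text
grip [ 441.3 -171.2   16.5] [np.float64(0.7751830125138046), np.float64(0.7751830125138005)]
rim [ 552.9 -189.7    6.2] [np.float64(5.4571422060823025), np.float64(5.457142206082219)]
slot [ 589.6 -104.9  307.2] [np.float64(2.3104736374790926), np.float64(2.310473637479)]
press [ 596.9 -103.4  244.1] [np.float64(2.870981129203754), np.float64(2.870981129203972)]
seat [ 581.7 -104.4  216. ] [np.float64(4.012501955801305), np.float64(4.012501955801239)]
len 170.0496573028025
len 136.89921376338015
len 219.6080866678597
rail [548.4 -88.5 364. ]
rail [ 559.2 -127.2  364. ]
rail [763.4 -34.5 364. ]
rail [780.9 -63.7 364. ]
foot [772.5 -13.1   0. ]
0.89 534 [386.6, 195.4]
0.79 312 [440.6, 198.8]
0.56 1079 [418.2, 276.3]
```

View pics/topcrop.png

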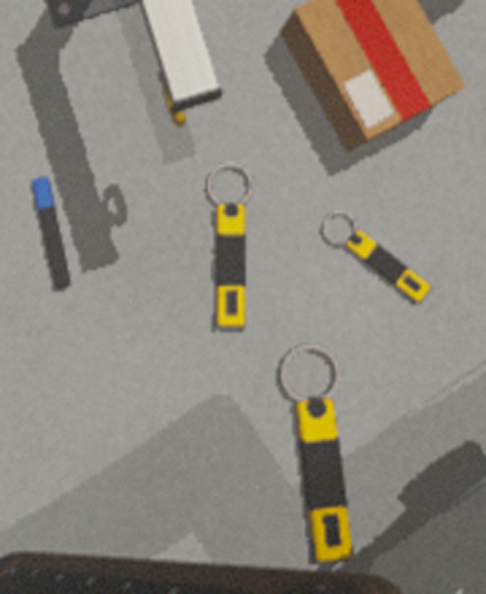

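```bash
cat >> h.py <<'E'
def go(p,xdir,s=None):
    "shift along tool axes (mm) and turn (deg) so that the TCP stands at p with tool x level along +-xdir"
    s=s or bot.read_state(); M=Ro.from_quat(s["ee_rot"]).as_matrix()
    d=M.T@(np.array(p)-np.array(s["tool_pos"])); v=M.T@np.array([xdir[0],xdir[1],0.])
    a=np.degrees(np.arctan2(v[1],v[0])); a=(a+90)%180-90
    return d.round(1),round(a,1),"tool z",M[:,2].round(3),"tool x",M[:,0].round(3),"q6",round(float(s["q"][5]),2)
E
python3 - <<'E'
from h import *
t=optics.capture("top")
rim,tail=onz(t,[385,163],9),onz(t,[386,220.5],9)
m=nets.outline_of("top","knife_grip")[0]["mask"]
p=np.argwhere(m)[:,::-1]; w=np.array([onz(t,q,9)[:2] for q in p]); mu=w.mean(0); u=np.linalg.svd(w-mu)[2][0] if 0 else np.linalg.eigh(np.cov(w.T))[1][:,1]
u*=np.sign(u[0]); pr=(w-mu)@u
print(rim,tail,"dir",u,"extent",pr.min(),pr.max()); g=mu+u*(pr.min()+65)
print("grip",g); print(go([g[0],g[1],150],u))
E
```

```text
[ 543.22916414 -179.70279722    9.        ] [ 377.54206873 -176.51011863    9.        ] dir [0.62903485 0.7773771 ] extent -50.46810535471639 52.29545048019819
grip [ 447.45237097 -328.66129535]
(array([-340.2,  236.2,   76.6]), np.float64(-35.1), 'tool z', array([ 0., -0., -1.]), 'tool x', array([-0.962, -0.274, -0.   ]), 'q6', -0.29)
```

>>> {"op": "play_rows", "data": {
  "steps": [
    {"x": -0.04, "y": 0.041, "turn": 3},
    {"x": -0.08, "y": 0.082, "turn": 6},
    {"x": -0.12, "y": 0.123, "turn": 9},
    {"x": -0.16, "y": 0.164, "turn": 12},
    {"x": -0.2, "y": 0.205, "turn": 15},
    {"x": -0.24, "y": 0.246, "turn": 17},
    {"x": -0.28, "y": 0.287, "turn": 17},
    {"x": -0.32, "y": 0.328, "turn": 17}
  ]
}}

```text
invalid input at $.steps[0]: expected keys x, y, z, turn
```

Run:
```python
from h import *
np.set_printoptions(precision=1,suppress=True)
w=optics.capture("wrist");save(w,"w1")
print(w["position"],R(w)[:,2],bot.read_state()["tool_pos"])
for t in("knife_grip","knife_rim"):
  for r in nets.place_of("wrist",t): print(t,r["confidence"],np.array(r["centre"]),onz(w,r["centre"],9))
print(go([441,-176,110],[1,-.02]))
```

```text
[ 108.7 -670.2  383. ] [ 0.3  0.1 -1. ] [ 185.1 -649.1  226.6]
(array([-375.8,  384.8,  116.5]), np.float64(17.1), 'tool z', array([-0., -0., -1.]), 'tool x', array([-1. , -0.3,  0. ]), 'q6', -0.29)
```

View pics/w1.png

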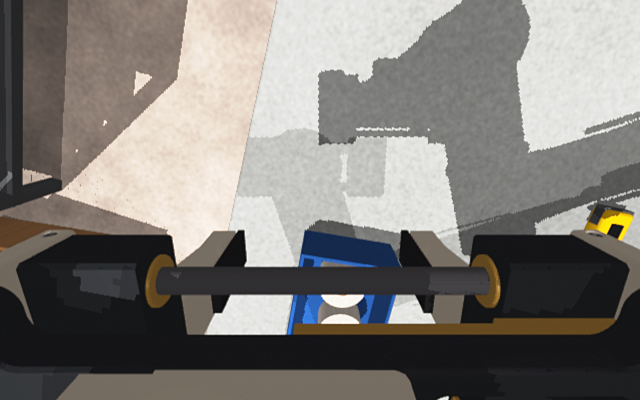

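The wrist view (no move yet) shows the blue bin between the fingers near (345,280) and the big knife's end at (605,220). All four keys are needed in each row.

>>> {"op": "play_rows", "data": {
  "steps": [
    {"x": -0.042, "y": 0.043, "z": 0, "turn": 3},
    {"x": -0.084, "y": 0.086, "z": 0, "turn": 6},
    {"x": -0.126, "y": 0.129, "z": 0, "turn": 9},
    {"x": -0.168, "y": 0.172, "z": 0, "turn": 12},
    {"x": -0.21, "y": 0.215, "z": 0, "turn": 15},
    {"x": -0.252, "y": 0.258, "z": 0, "turn": 17},
    {"x": -0.294, "y": 0.301, "z": 0, "turn": 17},
    {"x": -0.336, "y": 0.344, "z": 0, "turn": 17}
  ]
}}

```text
clock: 2.1
tool_pos: [414.6, -224.4, 227.1]
ee_rot: [0.009, 1.0, -0.0, 0.001]
contact_force: [2.1, 0.6, 0.1]
opening: 87.8
gripper_force: 0.0
```

Run:
```python
from h import *
np.set_printoptions(precision=1,suppress=True)
w=optics.capture("wrist");save(w,"w2")
print(w["position"],R(w)[:,2],bot.read_state()["tool_pos"])
for t in("knife_grip","knife_rim","slot_mid","press_level"):
  for r in nets.place_of("wrist",t): print(t,r["confidence"],np.array(r["centre"]),onz(w,r["centre"],9))
print(go([441,-176,110],[1,-.02]))
```

```text
[ 335.  -222.6  383.4] [ 0.3 -0.  -1. ] [ 417.5 -220.1  227.2]
knife_grip 0.9 [361.7 190.5] [ 444.5 -174.4    9. ]
knife_grip 0.63 [230.7 185.7] [ 434.9 -341.     9. ]
knife_rim 0.97 [301.3 121. ] [ 356.6 -248.1    9. ]
knife_rim 0.92 [356.2 265.8] [ 552.5 -180.1    9. ]
knife_rim 0.58 [282.9 224.3] [ 489.  -277.7    9. ]
(array([-26.2,  50.4, 116.7]), np.float64(0.1), 'tool z', array([ 0., -0., -1.]), 'tool x', array([-1.,  0., -0.]), 'q6', -1.51)
```

View pics/w2.png

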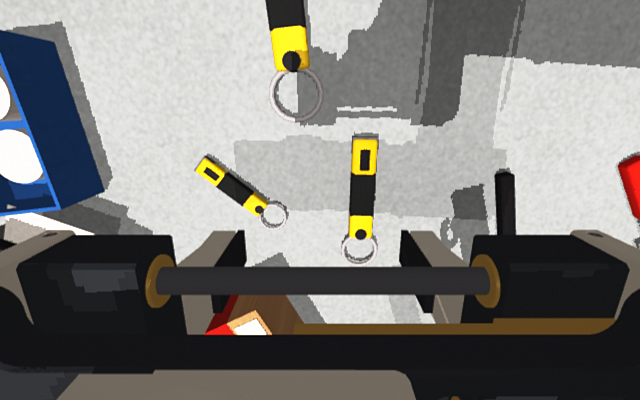

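The picture shows the middle knife, 175 mm long, between the fingers, with its grip at (362,190) and its ring's rim at (356,265). The small knife is at (240,190) and the large one at (290,60). I'm going above the middle one.

>>> {"op": "play_rows", "data": {
  "steps": [
    {"x": -0.015, "y": 0.026, "z": 0.03, "turn": 1},
    {"x": -0.029, "y": 0.052, "z": 0.06, "turn": 2},
    {"x": -0.029, "y": 0.052, "z": 0.1, "turn": 2},
    {"x": -0.029, "y": 0.052, "z": 0.12, "turn": 2},
    {"x": -0.029, "y": 0.052, "z": 0.12, "turn": 2},
    {"x": -0.029, "y": 0.052, "z": 0.12, "turn": 2}
  ]
}}

```text
clock: 3.1
tool_pos: [444.1, -175.7, 107.4]
ee_rot: [0.028, 1.0, -0.0, 0.0]
contact_force: [0.5, -0.1, 0.1]
opening: 87.6
gripper_force: 0.0
```

Run:
```python
from h import *
np.set_printoptions(precision=1,suppress=True)
w=optics.capture("wrist");t=optics.capture("top")
for th in("knife_grip","knife_rim"):
  for r in nets.place_of("wrist",th): print(th,r["confidence"],np.array(r["centre"]),onz(w,r["centre"],9))
  for r in nets.place_of("top",th): print(" top",r["confidence"],np.array(r["centre"]),onz(t,r["centre"],9))
a=nets.place_of("wrist","knife_grip"); b=nets.place_of("top","knife_grip")
for p in a:
  for q in b:
    X,e=tri((w,p["centre"]),(t,q["centre"]))
    if e[0]<8: print("tri",X,e)
s=bot.read_state();print(s["tool_pos"],go([444,-174.5,3],[1,-.053]))
```

```text
knife_grip 0.65 [324.6 195.8] [ 443.3 -173.5    9. ]
knife_grip 0.64 [138.7 197.2] [ 435.5 -335.8    9. ]
 top 0.66 [418.8 279.2] [ 208.5 -263.     9. ]
 top 0.5 [441.6 199.3] [ 433.5 -336.8    9. ]
knife_rim 0.71 [326.2 300. ] [ 549.4 -177.6    9. ]
knife_rim 0.61 [221.7  97. ] [ 356.6 -250.7    9. ]
 top 0.89 [414.5 228.4] [ 352.7 -256.6    9. ]
tri [ 288.6 -165.5  506.1] [np.float64(3.49063080954477), np.float64(3.490630809544722)]
tri [ 434.4 -335.9    9.9] [np.float64(1.0928062003557957), np.float64(1.0928062003557202)]
[ 444.  -174.7  106.9] (array([  0.1,   0.2, 103.9]), np.float64(-0.0), 'tool z', array([ 0.,  0., -1.]), 'tool x', array([-1. ,  0.1, -0. ]), 'q6', -1.66)
```

>>> {"op": "play_rows", "data": {
  "steps": [
    {"x": 0, "y": 0.001, "z": 0.04, "turn": 0},
    {"x": 0, "y": 0.001, "z": 0.075, "turn": 0},
    {"x": 0, "y": 0.001, "z": 0.095, "turn": 0},
    {"x": 0, "y": 0.001, "z": 0.102, "turn": 0},
    {"x": 0, "y": 0.001, "z": 0.103, "turn": 0},
    {"x": 0, "y": 0.001, "z": 0.103, "turn": 0}
  ]
}}

```text
clock: 4.25
tool_pos: [444.6, -173.7, 4.3]
ee_rot: [0.027, 1.0, 0.0, 0.001]
contact_force: [-0.6, -0.2, -0.0]
opening: 88.0
gripper_force: 0.0
```

>>> {"op": "play_rows", "data": {
  "claw": 0,
  "steps": [
    {"x": 0, "y": 0, "z": 0, "turn": 0},
    {"x": 0, "y": 0, "z": 0, "turn": 0},
    {"x": 0, "y": 0, "z": 0, "turn": 0},
    {"x": 0, "y": 0, "z": 0, "turn": 0},
    {"x": 0, "y": 0, "z": 0, "turn": 0},
    {"x": 0, "y": 0, "z": 0, "turn": 0},
    {"x": 0, "y": 0, "z": 0, "turn": 0},
    {"x": 0, "y": 0, "z": 0, "turn": 0}
  ]
}}

```text
clock: 5.25
tool_pos: [443.9, -173.7, 3.5]
ee_rot: [0.027, 1.0, -0.0, -0.0]
contact_force: [-1.3, -0.2, -0.8]
opening: 29.8
gripper_force: 29.9
```

>>> {"op": "play_rows", "data": {
  "steps": [
    {"x": 0, "y": 0, "z": -0.02, "turn": 0},
    {"x": 0.01, "y": 0, "z": -0.06, "turn": 0},
    {"x": 0.02, "y": 0, "z": -0.11, "turn": 0},
    {"x": 0.03, "y": 0, "z": -0.16, "turn": 0},
    {"x": 0.03, "y": 0, "z": -0.21, "turn": 0},
    {"x": 0.03, "y": 0, "z": -0.237, "turn": 0},
    {"x": 0.03, "y": 0, "z": -0.241, "turn": 0},
    {"x": 0.03, "y": 0, "z": -0.241, "turn": 0}
  ]
}}

```text
clock: 6.25
tool_pos: [413.5, -171.9, 243.9]
ee_rot: [0.027, 1.0, 0.0, -0.0]
contact_force: [-0.4, -0.2, -0.9]
opening: 29.7
gripper_force: 29.9
```

Run:
```python
from h import *
np.set_printoptions(precision=1,suppress=True)
S=bot.read_state();print(S["tool_pos"],S["contact_force"],S["opening"])
C={n:optics.capture(n) for n in("top","side","wrist")}
for th in("knife_rim","knife_grip","slot_mid","press_level","seat_level","hanger"):
  for n in C:
    for r in nets.place_of(n,th): print(th,n,round(r["confidence"],2),np.array(r["centre"]))
c=C["top"];save(c,"t3",(300,0,480,240),2.5)
c=C["side"];save(c,"s3",(190,110,410,250),3.6)
```

```text
[ 413.5 -171.9  243.9] [-0.4 -0.2 -0.9] 29.72418230327775
knife_rim top 0.97 [412.3 226.6]
knife_rim top 0.52 [400.  154.6]
knife_rim side 0.76 [309.6 149.8]
knife_rim side 0.69 [355.1 195.5]
knife_rim side 0.48 [320.5 184.9]
knife_rim wrist 0.82 [259.6 123.8]
knife_rim wrist 0.8 [247.8 224.1]
knife_rim wrist 0.16 [594.7 191.7]
knife_grip top 0.79 [418.1 278. ]
knife_grip side 0.66 [339.9 156.9]
knife_grip side 0.66 [394.6 195.3]
knife_grip side 0.6 [336.8 174.5]
knife_grip wrist 0.79 [322.8 250.8]
knife_grip wrist 0.79 [197.6 188.1]
slot_mid top 0.9 [365.8 124.4]
slot_mid side 0.86 [282.1 145.2]
press_level top 0.83 [363.7 131.3]
press_level side 0.56 [284.  163.5]
seat_level top 0.95 [361.1 135.4]
seat_level side 0.62 [286.4 170.6]
```

View pics/s3.png

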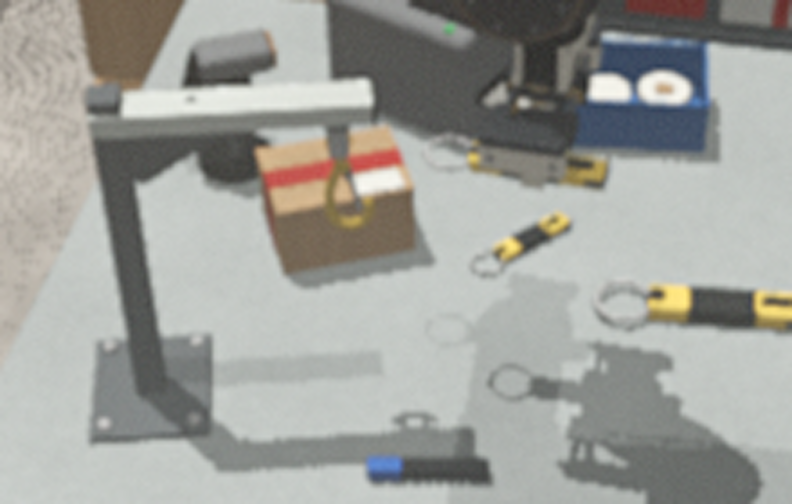

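View pics/t3.png

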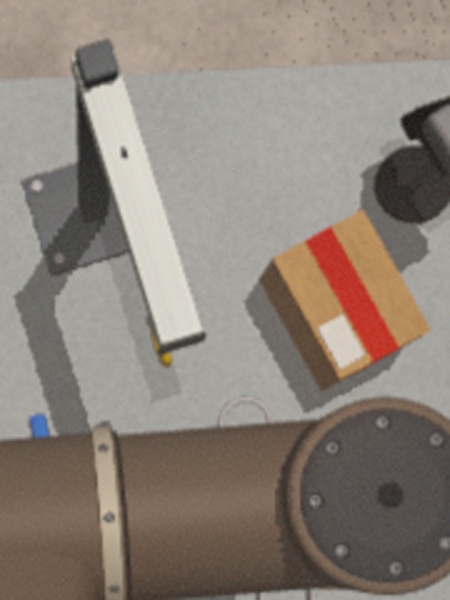

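```bash
cat > m.py <<'E'
from h import *
np.set_printoptions(precision=1,suppress=True)
t=optics.capture("top");s=optics.capture("side")
L=[onz(t,p,364)[:2] for p in([332.8,35.2],[364.8,138],[348,30],[381.2,133.2])]
u=(L[1]-L[0])/np.linalg.norm(L[1]-L[0])+(L[3]-L[2])/np.linalg.norm(L[3]-L[2]);u=-u/np.linalg.norm(u)
end=(L[1]+L[3])/2; n=np.array([-u[1],u[0]])
print("rail",L,"width",(L[1]-L[3])@n,"yaw",np.degrees(np.arctan2(u[1],u[0])),"end",end,"origin",end+39*u)
O=[]
for z,a,b in((310,[365.8,124.4],[282.1,145.2]),(250,[363.7,131.3],[284,163.5])):
    X,e=tri((t,a),(s,b));print("net",X,e);O.append(X[:2])
X,e=tri((t,[361.1,135.4]),(s,[286.4,170.6]));print("seat",X,e); O.append(X[:2]+8*u)
o=end+39*u
print("y of nets about rail line",[(q-o)@n for q in O],"x",[(q-o)@u for q in O])
for nm,p in(("bottom",[287.2,172.5]),("right",[293.3,167]),("left",[281.7,165.6]),("block top",[284,145])):
    c,d=ray(s,p);k=((o-c[:2])@n)/(d[:2]@n);X=c+k*d;print(nm,"x",(X[:2]-o)@u,"z",X[2])
print("top nose px at z240",(onz(t,[366.4,143.2],240)[:2]-o)@u,(onz(t,[366.4,143.2],240)[:2]-o)@n)
E
python3 m.py
```

```text
rail [array([765. , -36.2]), array([550.2, -94.2]), array([774.4, -67.6]), array([ 558.8, -127.6])] width 34.387755588640154 yaw 15.336541105674629 end [ 554.5 -110.9] origin [ 592.1 -100.6]
net [ 590.  -100.6  323.2] [np.float64(2.854446516513134), np.float64(2.8544465165133013)]
net [ 589.7 -102.2  244.5] [np.float64(0.8572717109403821), np.float64(0.8572717109406429)]
seat [583.6 -98.1 217.9] [np.float64(1.11537152987844), np.float64(1.115371529878394)]
y of nets about rail line [np.float64(0.5867797591761015), np.float64(-0.9378703121261853), np.float64(4.697923182898851)] x [np.float64(-2.082419691102552), np.float64(-2.819318114420585), np.float64(0.39687014047231267)]
bottom x -11.07740374337132 z 204.6581302460968
right x -32.676970962414664 z 227.848948006588
left x 6.148971925796801 z 236.92998448808066
block top x -5.522741035062146 z 324.14630337865697
top nose px at z240 -31.406386970952603 0.9481341819468418
```

The crops show the hook under the rail's front end, bottom at side pixel (287,172) and mouth to the right, with the ring in the gripper clear of it. The hanger's origin is at about (592,-101), yaw 15.3°. Next I line up in front of the mouth.

>>> {"op": "play_rows", "data": {
  "steps": [
    {"x": 0.003, "y": 0.007, "z": 0, "turn": -6},
    {"x": 0.003, "y": 0.014, "z": 0, "turn": -12},
    {"x": 0.003, "y": 0.021, "z": 0, "turn": -18.4},
    {"x": 0.003, "y": 0.0214, "z": 0, "turn": -18.4},
    {"x": 0.003, "y": 0.0214, "z": 0, "turn": -18.4},
    {"x": 0.003, "y": 0.0214, "z": 0, "turn": -18.4}
  ]
}}

```text
clock: 8.15
tool_pos: [412.1, -150.7, 244.5]
ee_rot: [-0.132, 0.991, -0.0, -0.0]
contact_force: [0.7, -0.5, -0.3]
opening: 29.5
gripper_force: 29.9
```

```bash
cat > k.py <<'E'
from h import *
np.set_printoptions(precision=2,suppress=True)
o=np.array([592,-100.8]);u=np.array([.9645,.2645]);n=np.array([-u[1],u[0]])
S=bot.read_state();M=Ro.from_quat(S["ee_rot"]).as_matrix();p=np.array(S["tool_pos"])
rim=p[:2]-107.5*M[:2,0]
F=np.array(S["contact_force"])
print("rim est x,y",(rim-o)@u,(rim-o)@n,"wire z",p[2]+5.5,"tcp",p,"axis yaw",np.degrees(np.arctan2(-M[1,0],-M[0,0])),"tool z",M[:,2],"F along,across,z",F[:2]@u,F[:2]@n,F[2],"q",np.array(S["q"]),"t",S["clock"],S["opening"])
E
python3 k.py
python3 - <<'E'
from k import *
t=optics.capture("top");s=optics.capture("side")
for nm,c in(("top",t),("side",s)):
    for r in nets.place_of(nm,"knife_rim"): print(nm,r["confidence"],np.array(r["centre"]))
    print("expected px",proj(c,[*rim,p[2]+5.5]))
save(s,"s4",(230,120,370,200),5.5)
E
```

```text
rim est x,y -79.23320030402088 -0.7888268071953066 wire z 250.0212904824237 tcp [ 412.08 -150.75  244.52] axis yaw 15.226616409165237 tool z [-0. -0. -1.] F along,across,z 0.5770383502115 -0.634163228738381 -0.3490082963064147 q [ 0.1  -0.06 -0.45  0.   -1.18 -1.41] t 8.15 29.53737442190393
rim est x,y -79.23320030402088 -0.7888268071953066 wire z 250.0212904824237 tcp [ 412.08 -150.75  244.52] axis yaw 15.226616409165237 tool z [-0. -0. -1.] F along,across,z 0.5770383502115 -0.634163228738381 -0.3490082963064147 q [ 0.1  -0.06 -0.45  0.   -1.18 -1.41] t 8.15 29.53737442190393
top 0.7 [412.  231.2]
top 0.55 [376.1 160.5]
expected px [373.8  161.98]
side 0.94 [353.5 195.2]
side 0.63 [307.2 158.7]
side 0.47 [322.2 184.1]
expected px [306.96 161.04]
```

View pics/s4.png

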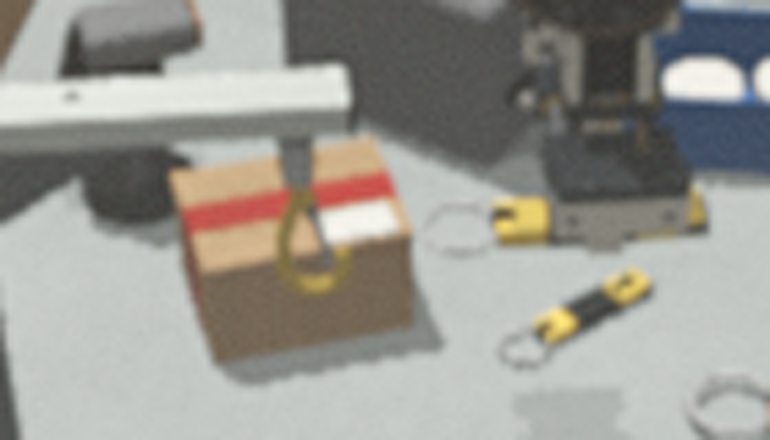

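>>> {"op": "play_rows", "data": {
  "steps": [
    {"x": -0.01, "y": 0, "z": 0, "turn": 0},
    {"x": -0.02, "y": 0, "z": 0, "turn": 0},
    {"x": -0.03, "y": 0, "z": 0, "turn": 0},
    {"x": -0.037, "y": 0, "z": 0, "turn": 0},
    {"x": -0.037, "y": 0, "z": 0, "turn": 0},
    {"x": -0.037, "y": 0, "z": 0, "turn": 0}
  ]
}}

```text
clock: 9.1
tool_pos: [447.6, -140.8, 244.5]
ee_rot: [-0.133, 0.991, 0.0, -0.0]
contact_force: [1.0, -0.3, -1.1]
opening: 29.8
gripper_force: 29.9
```

>>> {"op": "play_rows", "data": {
  "steps": [
    {"x": -0.003, "y": 0, "z": 0, "turn": 0},
    {"x": -0.006, "y": 0, "z": 0, "turn": 0},
    {"x": -0.008, "y": 0, "z": 0, "turn": 0},
    {"x": -0.008, "y": 0, "z": 0, "turn": 0},
    {"x": -0.008, "y": 0, "z": 0, "turn": 0}
  ]
}}

```text
clock: 9.72
tool_pos: [455.4, -138.7, 244.5]
ee_rot: [-0.133, 0.991, 0.0, -0.0]
contact_force: [0.7, 0.4, -1.6]
opening: 29.6
gripper_force: 29.9
```

```bash
python3 k.py
```

```text
rim est x,y -34.22768429933995 -0.45688692842833817 wire z 250.02003470382417 tcp [ 455.43 -138.68  244.52] axis yaw 15.313709429376987 tool z [-0.  0. -1.] F along,across,z 0.7838583573594199 0.16602153223449395 -1.6147692816665828 q [ 0.12  0.01 -0.38 -0.   -1.18 -1.42] t 9.725 29.6242008949252
```

>>> {"op": "play_rows", "data": {
  "steps": [
    {"x": -0.002, "y": 0, "z": 0, "turn": 0},
    {"x": -0.003, "y": 0, "z": 0, "turn": 0},
    {"x": -0.003, "y": 0, "z": 0, "turn": 0}
  ]
}}

```text
clock: 10.1
tool_pos: [458.5, -137.9, 244.5]
ee_rot: [-0.133, 0.991, 0.0, -0.0]
contact_force: [-0.0, 0.7, -0.0]
opening: 29.5
gripper_force: 29.9
```

>>> {"op": "play_rows", "data": {
  "steps": [
    {"x": -0.002, "y": 0, "z": 0, "turn": 0},
    {"x": -0.003, "y": 0, "z": 0, "turn": 0},
    {"x": -0.003, "y": 0, "z": 0, "turn": 0}
  ]
}}

```text
clock: 10.48
tool_pos: [461.3, -137.1, 244.5]
ee_rot: [-0.133, 0.991, 0.0, -0.0]
contact_force: [1.0, -0.8, -1.4]
opening: 29.9
gripper_force: 29.9
```

>>> {"op": "play_rows", "data": {
  "steps": [
    {"x": -0.002, "y": 0, "z": 0, "turn": 0},
    {"x": -0.003, "y": 0, "z": 0, "turn": 0},
    {"x": -0.003, "y": 0, "z": 0, "turn": 0}
  ]
}}

```text
clock: 10.85
tool_pos: [464.3, -136.3, 244.5]
ee_rot: [-0.133, 0.991, -0.0, -0.0]
contact_force: [-0.3, 0.5, -1.8]
opening: 29.7
gripper_force: 29.9
```

>>> {"op": "play_rows", "data": {
  "steps": [
    {"x": -0.002, "y": 0, "z": 0, "turn": 0},
    {"x": -0.003, "y": 0, "z": 0, "turn": 0},
    {"x": -0.003, "y": 0, "z": 0, "turn": 0}
  ]
}}

```text
clock: 11.22
tool_pos: [467.1, -135.5, 244.5]
ee_rot: [-0.133, 0.991, -0.0, -0.0]
contact_force: [-0.3, 0.2, -1.5]
opening: 29.6
gripper_force: 29.9
```

>>> {"op": "play_rows", "data": {
  "steps": [
    {"x": -0.002, "y": 0, "z": 0, "turn": 0},
    {"x": -0.003, "y": 0, "z": 0, "turn": 0},
    {"x": -0.003, "y": 0, "z": 0, "turn": 0}
  ]
}}

```text
clock: 11.6
tool_pos: [469.4, -134.8, 244.3]
ee_rot: [-0.133, 0.991, 0.0, -0.001]
contact_force: [-3.6, -1.2, -0.8]
opening: 30.1
gripper_force: 29.9
```

>>> {"op": "play_rows", "data": {
  "steps": [
    {"x": -0.002, "y": 0, "z": 0, "turn": 0},
    {"x": -0.003, "y": 0, "z": 0, "turn": 0},
    {"x": -0.003, "y": 0, "z": 0, "turn": 0}
  ]
}}

```text
clock: 11.98
tool_pos: [472.6, -133.9, 244.3]
ee_rot: [-0.133, 0.991, 0.0, -0.0]
contact_force: [-3.7, -0.8, -1.5]
opening: 30.1
gripper_force: 29.9
```

>>> {"op": "play_rows", "data": {
  "steps": [
    {"x": -0.002, "y": 0, "z": 0, "turn": 0},
    {"x": -0.003, "y": 0, "z": 0, "turn": 0},
    {"x": -0.003, "y": 0, "z": 0, "turn": 0}
  ]
}}

```text
clock: 12.35
tool_pos: [475.6, -133.1, 244.4]
ee_rot: [-0.133, 0.991, 0.0, -0.0]
contact_force: [-4.6, -1.9, -2.7]
opening: 29.9
gripper_force: 29.9
```

>>> {"op": "play_rows", "data": {
  "steps": [
    {"x": -0.001, "y": 0, "z": 0, "turn": 0},
    {"x": -0.002, "y": 0, "z": 0, "turn": 0},
    {"x": -0.002, "y": 0, "z": 0, "turn": 0}
  ]
}}

```text
clock: 12.72
tool_pos: [477.7, -132.6, 244.5]
ee_rot: [-0.133, 0.991, 0.0, -0.0]
contact_force: [-4.9, -2.2, -3.3]
opening: 29.7
gripper_force: 29.9
```

>>> {"op": "play_rows", "data": {
  "steps": [
    {"x": -0.001, "y": 0, "z": 0, "turn": 0},
    {"x": -0.0015, "y": 0, "z": 0, "turn": 0},
    {"x": -0.0015, "y": 0, "z": 0, "turn": 0}
  ]
}}

```text
clock: 13.1
tool_pos: [479.0, -132.2, 244.5]
ee_rot: [-0.133, 0.991, 0.0, -0.0]
contact_force: [-6.1, -1.3, -2.6]
opening: 30.3
gripper_force: 29.9
```

Force is about 6.2 N, near the stop. I'll take small steps until it rises steeply.

>>> {"op": "play_rows", "data": {
  "steps": [
    {"x": -0.001, "y": 0, "z": 0, "turn": 0},
    {"x": -0.001, "y": 0, "z": 0, "turn": 0},
    {"x": -0.001, "y": 0, "z": 0, "turn": 0}
  ]
}}

```text
clock: 13.48
tool_pos: [479.9, -132.0, 244.5]
ee_rot: [-0.133, 0.991, 0.0, -0.0]
contact_force: [-4.5, -1.6, -2.5]
opening: 29.8
gripper_force: 29.9
```

>>> {"op": "play_rows", "data": {
  "steps": [
    {"x": -0.0007, "y": 0, "z": 0, "turn": 0},
    {"x": -0.0007, "y": 0, "z": 0, "turn": 0},
    {"x": -0.0007, "y": 0, "z": 0, "turn": 0}
  ]
}}

```text
clock: 13.85
tool_pos: [480.6, -131.8, 244.5]
ee_rot: [-0.133, 0.991, 0.0, -0.0]
contact_force: [-5.8, -1.6, -2.2]
opening: 30.0
gripper_force: 29.9
```

```bash
python3 k.py
```

```text
rim est x,y -8.122176626404409 -0.48046112671150076 wire z 250.03091139339122 tcp [ 480.61 -131.8   244.53] axis yaw 15.31517893949654 tool z [-0. -0. -1.] F along,across,z -6.029424356370185 0.027109533955434653 -2.2147312430811854 q [ 0.13  0.05 -0.34 -0.   -1.18 -1.43] t 13.85 30.004880934667028
```

>>> {"op": "play_rows", "data": {
  "steps": [
    {"x": -0.0008, "y": 0, "z": 0, "turn": 0},
    {"x": -0.0008, "y": 0, "z": 0, "turn": 0},
    {"x": -0.0008, "y": 0, "z": 0, "turn": 0}
  ]
}}

```text
clock: 14.22
tool_pos: [481.0, -131.7, 244.5]
ee_rot: [-0.133, 0.991, 0.0, -0.0]
contact_force: [-5.4, -1.5, -3.3]
opening: 29.4
gripper_force: 29.9
```

>>> {"op": "play_rows", "data": {
  "steps": [
    {"x": -0.0007, "y": 0, "z": 0, "turn": 0},
    {"x": -0.0007, "y": 0, "z": 0, "turn": 0},
    {"x": -0.0007, "y": 0, "z": 0, "turn": 0}
  ]
}}

```text
clock: 14.6
tool_pos: [481.4, -131.5, 244.4]
ee_rot: [-0.133, 0.991, 0.0, -0.001]
contact_force: [-7.2, -1.6, -2.3]
opening: 29.8
gripper_force: 29.9
```

>>> {"op": "play_rows", "data": {
  "steps": [
    {"x": -0.0008, "y": 0, "z": 0, "turn": 0},
    {"x": -0.0008, "y": 0, "z": 0, "turn": 0},
    {"x": -0.0008, "y": 0, "z": 0, "turn": 0}
  ]
}}

```text
clock: 14.98
tool_pos: [481.8, -131.4, 244.3]
ee_rot: [-0.133, 0.991, -0.0, -0.001]
contact_force: [-8.6, -1.9, -1.4]
opening: 29.8
gripper_force: 29.9
```

>>> {"op": "play_rows", "data": {
  "steps": [
    {"x": -0.0007, "y": 0, "z": 0, "turn": 0},
    {"x": -0.0007, "y": 0, "z": 0, "turn": 0},
    {"x": -0.0007, "y": 0, "z": 0, "turn": 0},
    {"x": -0.0007, "y": 0, "z": 0, "turn": 0}
  ]
}}

```text
clock: 15.48
tool_pos: [482.2, -131.3, 244.2]
ee_rot: [-0.133, 0.991, -0.0, -0.001]
contact_force: [-8.7, -2.6, -2.6]
opening: 29.8
gripper_force: 29.9
```

```bash
python3 k.py
```

```text
rim est x,y -6.454653348317624 -0.49643646005631625 wire z 249.72975774081365 tcp [ 482.22 -131.35  244.23] axis yaw 15.297014352929088 tool z [-0. -0. -1.] F along,across,z -9.032568454005421 -0.21901452672368027 -2.5925668987036454 q [ 0.13  0.06 -0.34  0.   -1.18 -1.43] t 15.475 29.764453642230826
```

The gate is right back: 9 N and rising steeply. Lowering now.

>>> {"op": "play_rows", "data": {
  "steps": [
    {"x": 0, "y": 0, "z": 0.003, "turn": 0},
    {"x": 0, "y": 0, "z": 0.006, "turn": 0},
    {"x": 0, "y": 0, "z": 0.009, "turn": 0},
    {"x": 0, "y": 0, "z": 0.012, "turn": 0},
    {"x": 0, "y": 0, "z": 0.012, "turn": 0}
  ]
}}

```text
clock: 16.1
tool_pos: [482.9, -131.1, 232.6]
ee_rot: [-0.133, 0.991, 0.0, -0.001]
contact_force: [-9.0, -1.0, 0.7]
opening: 30.0
gripper_force: 30.0
```

>>> {"op": "play_rows", "data": {
  "steps": [
    {"x": 0.0005, "y": 0, "z": 0.003, "turn": 0},
    {"x": 0.001, "y": 0, "z": 0.006, "turn": 0},
    {"x": 0.0015, "y": 0, "z": 0.009, "turn": 0},
    {"x": 0.0015, "y": 0, "z": 0.011, "turn": 0},
    {"x": 0.0015, "y": 0, "z": 0.011, "turn": 0}
  ]
}}

```text
clock: 16.73
tool_pos: [482.8, -131.2, 222.2]
ee_rot: [-0.133, 0.991, -0.0, 0.001]
contact_force: [-5.4, -0.0, 0.7]
opening: 29.9
gripper_force: 30.0
```

>>> {"op": "play_rows", "data": {
  "steps": [
    {"x": 0.0005, "y": 0, "z": 0.002, "turn": 0},
    {"x": 0.001, "y": 0, "z": 0.004, "turn": 0},
    {"x": 0.001, "y": 0, "z": 0.006, "turn": 0},
    {"x": 0.001, "y": 0, "z": 0.006, "turn": 0}
  ]
}}

```text
clock: 17.23
tool_pos: [482.0, -131.6, 216.2]
ee_rot: [-0.133, 0.991, -0.0, 0.001]
contact_force: [-4.8, -0.7, 1.4]
opening: 29.5
gripper_force: 30.0
```

>>> {"op": "play_rows", "data": {
  "steps": [
    {"x": 0, "y": 0, "z": 0.0015, "turn": 0},
    {"x": 0, "y": 0, "z": 0.003, "turn": 0},
    {"x": 0, "y": 0, "z": 0.004, "turn": 0},
    {"x": 0, "y": 0, "z": 0.004, "turn": 0}
  ]
}}

```text
clock: 17.73
tool_pos: [481.3, -131.6, 211.5]
ee_rot: [-0.133, 0.991, -0.0, -0.0]
contact_force: [-4.4, -0.7, 1.6]
opening: 29.6
gripper_force: 30.0
```

```bash
python3 k.py
python3 - <<'E'
from h import *
s=optics.capture("side");save(s,"s5",(250,130,330,190),9)
E
```

```text
rim est x,y -7.437734249358454 -0.48182230796987746 wire z 216.96540129140175 tcp [ 481.27 -131.63  211.47] axis yaw 15.315105459794289 tool z [-0. -0. -1.] F along,across,z -4.425278153972589 0.48604068929101885 1.5547976528916112 q [ 0.13  0.08 -0.39  0.   -1.1  -1.43] t 17.725 29.570108373103743
```

View pics/s5.png

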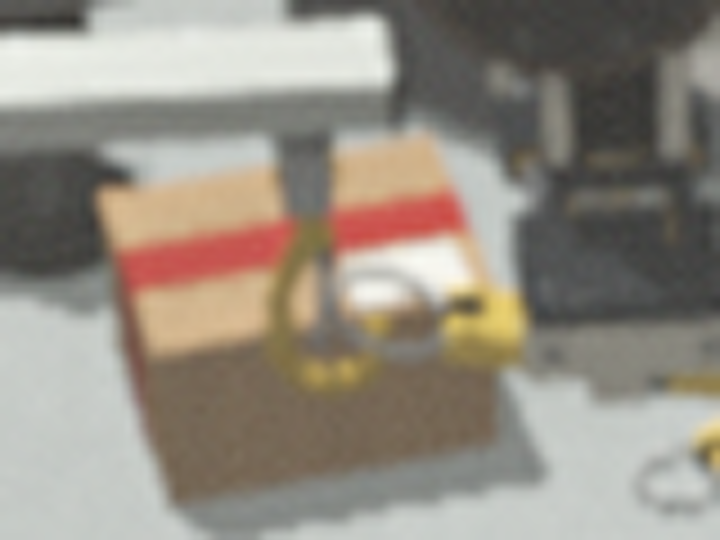

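The side crop shows the nose inside the ring at (375,322), with the gate (325,300) still upright, held back by the wire. I need to go a little lower.

>>> {"op": "play_rows", "data": {
  "steps": [
    {"x": 0.0005, "y": 0, "z": 0.001, "turn": 0},
    {"x": 0.0005, "y": 0, "z": 0.002, "turn": 0},
    {"x": 0.0005, "y": 0, "z": 0.002, "turn": 0},
    {"x": 0.0005, "y": 0, "z": 0.002, "turn": 0}
  ]
}}

```text
clock: 18.27
tool_pos: [480.8, -131.7, 209.6]
ee_rot: [-0.133, 0.991, 0.0, -0.0]
contact_force: [-3.9, -0.4, 0.7]
opening: 29.7
gripper_force: 30.0
```

>>> {"op": "play_rows", "data": {
  "steps": [
    {"x": 0.001, "y": 0, "z": 0, "turn": 0},
    {"x": 0.001, "y": 0, "z": 0.001, "turn": 0},
    {"x": 0.001, "y": 0, "z": 0.001, "turn": 0},
    {"x": 0.001, "y": 0, "z": 0.001, "turn": 0}
  ]
}}

```text
clock: 18.77
tool_pos: [479.8, -132.0, 208.6]
ee_rot: [-0.133, 0.991, -0.0, 0.0]
contact_force: [-4.1, -0.8, 0.6]
opening: 29.7
gripper_force: 30.0
```

```bash
python3 k.py
```

```text
rim est x,y -8.923380245457807 -0.4583127041182362 wire z 214.0720577099545 tcp [ 479.83 -132.    208.57] axis yaw 15.316457552430437 tool z [ 0.  0. -1.] F along,across,z -4.167749544722763 0.2641666113522793 0.6496505359355127 q [ 0.13  0.08 -0.4   0.   -1.1  -1.43] t 18.775 29.655736747362337
```

>>> {"op": "play_rows", "data": {
  "steps": [
    {"x": 0, "y": 0, "z": 0.001, "turn": 0},
    {"x": 0, "y": 0, "z": 0.002, "turn": 0},
    {"x": 0, "y": 0, "z": 0.002, "turn": 0},
    {"x": 0, "y": 0, "z": 0.002, "turn": 0}
  ]
}}

```text
clock: 19.27
tool_pos: [479.8, -132.0, 206.5]
ee_rot: [-0.133, 0.991, 0.0, -0.0]
contact_force: [-3.3, -0.3, 1.3]
opening: 30.1
gripper_force: 30.0
```

>>> {"op": "play_rows", "data": {
  "steps": [
    {"x": 0, "y": 0, "z": 0.001, "turn": 0},
    {"x": 0, "y": 0, "z": 0.002, "turn": 0},
    {"x": 0, "y": 0, "z": 0.002, "turn": 0},
    {"x": 0, "y": 0, "z": 0.002, "turn": 0}
  ]
}}

```text
clock: 19.77
tool_pos: [479.8, -132.0, 204.5]
ee_rot: [-0.133, 0.991, 0.0, -0.0]
contact_force: [-3.1, -0.6, 0.9]
opening: 30.0
gripper_force: 30.0
```

```bash
python3 k.py
python3 - <<'E'
from h import *
s=optics.capture("side");save(s,"s6",(250,130,330,190),9)
E
```

```text
rim est x,y -8.99477685389811 -0.4534140434368064 wire z 210.02245524674655 tcp [ 479.76 -132.01  204.52] axis yaw 15.315971420661688 tool z [-0.  0. -1.] F along,across,z -3.1871276624672693 0.2882193751556913 0.9004662291745066 q [ 0.13  0.08 -0.4  -0.   -1.09 -1.43] t 19.775 29.958977859908938
```

View pics/s6.png

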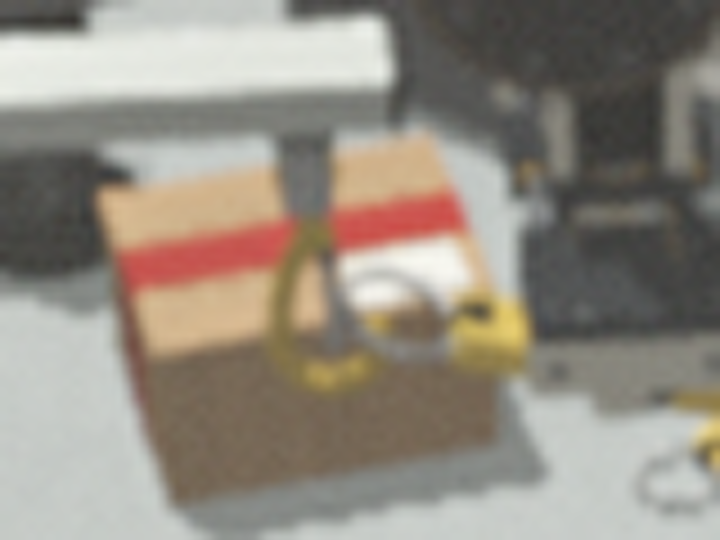

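Run:
```python
from k import *
s=optics.capture("side")
for nm,px in(("ring mid s6",(392,312)),("tail front",(490,325)),("gate tip",(335,345)),("nose top",(378,320)),("hook bottom",(330,388))):
    q=np.array(px)/9+[250,130]
    c,d=ray(s,q);k=((o-c[:2])@n)/(d[:2]@n);X=c+k*d;print(nm,"x",(X[:2]-o)@u,"z",X[2])
for x,z in((-9,210),(-9,222),(-9,228)): print("rim exp",x,z,((proj(s,[*(o+u*x),z])-[250,130])*9))
for x,z in((-31.5,210),(-31.5,218),(-31.5,225)): print("mid exp",x,z,((proj(s,[*(o+u*x),z])-[250,130])*9))
print(S["moment"])
```

```text
rim est x,y -8.994342081783605 -0.45715061043082816 wire z 210.01792704266836 tcp [ 479.77 -132.01  204.52] axis yaw 15.314596668292015 tool z [-0.  0. -1.] F along,across,z -3.47765061503486 -0.055529566928809136 0.3475500764821319 q [ 0.13  0.08 -0.4  -0.   -1.09 -1.43] t 19.825 29.548481579491185
ring mid s6 x -33.693489566733305 z 237.9921472364431
tail front x -70.34092466598769 z 228.88853124910202
gate tip x -11.731847968240594 z 223.26698443307487
nose top x -28.32294052900242 z 234.44187214278668
hook bottom x -8.963977899331164 z 201.8671272206634
rim exp -9 210 [329.21 371.9 ]
rim exp -9 222 [327.9  347.95]
rim exp -9 228 [327.23 335.89]
mid exp -31.5 210 [388.58 368.56]
mid exp -31.5 218 [387.9  352.62]
mid exp -31.5 225 [387.3  338.58]
[-0.17  0.93  0.03]
```

The images show the ring's middle is still at z≈238. Gate friction stopped the ring while I lowered, and the knife pitched up about 19° in the pads. I'll lift and back out, press the knife flat on the bench, and regrip nearer the ring.

>>> {"op": "play_rows", "data": {
  "steps": [
    {"x": 0, "y": 0, "z": -0.005, "turn": 0},
    {"x": 0, "y": 0, "z": -0.01, "turn": 0},
    {"x": 0.001, "y": 0, "z": -0.016, "turn": 0},
    {"x": 0.004, "y": 0, "z": -0.02, "turn": 0},
    {"x": 0.008, "y": 0, "z": -0.022, "turn": 0},
    {"x": 0.012, "y": 0, "z": -0.022, "turn": 0}
  ]
}}

```text
clock: 20.62
tool_pos: [468.9, -135.1, 227.3]
ee_rot: [-0.133, 0.991, -0.0, 0.001]
contact_force: [-0.2, 1.2, -0.2]
opening: 29.4
gripper_force: 30.0
```

```bash
python3 k.py
python3 - <<'E'
from h import *
s=optics.capture("side");save(s,"s7",(250,130,330,190),9)
E
```

```text
rim est x,y -20.30577078896329 -0.5495338324542944 wire z 232.75657716332185 tcp [ 468.89 -135.12  227.26] axis yaw 15.327699951997625 tool z [ 0.  0. -1.] F along,across,z 0.11612503179491189 1.1798063606194409 -0.22195147813658644 q [ 0.12  0.04 -0.39  0.   -1.14 -1.43] t 20.625 29.449083283233954
```

View pics/s7.png

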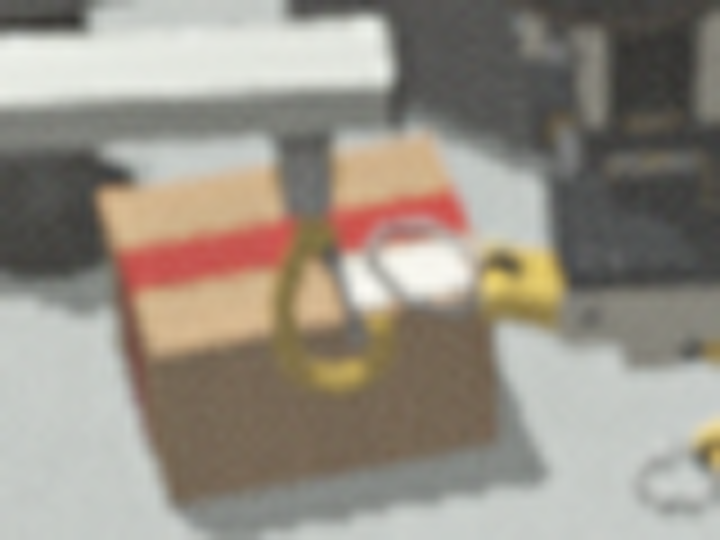

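The ring is free above the nose and the gate has shut. Backing out and going to the bench.

>>> {"op": "play_rows", "data": {
  "steps": [
    {"x": 0.02, "y": 0, "z": -0.004, "turn": 0},
    {"x": 0.04, "y": 0, "z": -0.004, "turn": 0},
    {"x": 0.055, "y": 0, "z": 0.01, "turn": 0},
    {"x": 0.055, "y": 0, "z": 0.05, "turn": 0},
    {"x": 0.055, "y": 0, "z": 0.1, "turn": 0},
    {"x": 0.055, "y": 0, "z": 0.15, "turn": 0},
    {"x": 0.055, "y": 0, "z": 0.18, "turn": 0},
    {"x": 0.055, "y": 0, "z": 0.185, "turn": 0}
  ]
}}

```text
clock: 21.68
tool_pos: [413.0, -150.1, 40.3]
ee_rot: [-0.133, 0.991, 0.0, -0.002]
contact_force: [-0.3, 0.0, -0.5]
opening: 29.5
gripper_force: 30.0
```

>>> {"op": "play_rows", "data": {
  "steps": [
    {"x": 0, "y": 0, "z": 0.006, "turn": 0},
    {"x": 0, "y": 0, "z": 0.012, "turn": 0},
    {"x": 0, "y": 0, "z": 0.018, "turn": 0},
    {"x": 0, "y": 0, "z": 0.024, "turn": 0},
    {"x": 0, "y": 0, "z": 0.029, "turn": 0},
    {"x": 0, "y": 0, "z": 0.033, "turn": 0},
    {"x": 0, "y": 0, "z": 0.036, "turn": 0},
    {"x": 0, "y": 0, "z": 0.036, "turn": 0}
  ]
}}

```text
clock: 22.68
tool_pos: [417.4, -149.6, 6.2]
ee_rot: [-0.134, 0.991, -0.0, 0.002]
contact_force: [3.5, 0.6, 4.4]
opening: 30.0
gripper_force: 30.0
```

>>> {"op": "play_rows", "data": {
  "claw": 0.6,
  "steps": [
    {"x": 0, "y": 0, "z": 0, "turn": 0},
    {"x": 0, "y": 0, "z": 0, "turn": 0},
    {"x": 0, "y": 0, "z": 0, "turn": 0},
    {"x": -0.009, "y": 0, "z": 0.0, "turn": 0},
    {"x": -0.018, "y": 0, "z": 0.003, "turn": 0},
    {"x": -0.018, "y": 0, "z": 0.004, "turn": 0},
    {"x": -0.018, "y": 0, "z": 0.004, "turn": 0}
  ]
}}

```text
clock: 23.55
tool_pos: [432.2, -144.9, 1.2]
ee_rot: [-0.133, 0.991, 0.0, -0.0]
contact_force: [-0.3, -0.6, 0.3]
opening: 52.1
gripper_force: 0.0
```

```bash
python3 k.py;python3 - <<'E'
from k import *
w=optics.capture("wrist");s=optics.capture("side")
for nm,c in(("wrist",w),("side",s)):
  for th in("knife_grip","knife_rim"):
    for r in nets.place_of(nm,th):
        X=onz(c,r["centre"],9);print(nm,th,round(r["confidence"],2),np.array(r["centre"]),X,"hanger xy",(X[:2]-o)@u,(X[:2]-o)@n)
print("tcp",(p[:2]-o)@u,(p[:2]-o)@n)
E
```

```text
rim est x,y -58.26945897004402 -0.32804691847269274 wire z 6.730247142499998 tcp [ 432.22 -144.92    1.23] axis yaw 15.314977120254593 tool z [-0.  0. -1.] F along,across,z -0.47431928819410696 -0.5131573453737781 0.25587529084502614 q [ 0.11  0.29 -0.73 -0.   -0.55 -1.41] t 23.55 52.13432263908414
rim est x,y -58.26945897004402 -0.32804691847269274 wire z 6.730247142499998 tcp [ 432.22 -144.92    1.23] axis yaw 15.314977120254593 tool z [-0.  0. -1.] F along,across,z -0.47431928819410696 -0.5131573453737781 0.25587529084502614 q [ 0.11  0.29 -0.73 -0.   -0.55 -1.41] t 23.55 52.13432263908414
wrist knife_grip 0.66 [323.2 227.7] [ 416.48 -148.11    9.  ] hanger xy -181.80016867133475 0.7941386297341058
wrist knife_rim 0.76 [135.4  47.4] [ 355.03 -251.46    9.  ] hanger xy -268.4124176630949 -82.63621164040879
side knife_grip 0.43 [335.1 208.9] [ 418.43 -151.69    9.  ] hanger xy -180.86697620488533 -3.1794439835574653
side knife_rim 0.92 [353.  190.5] [ 366.2  -262.15    9.  ] hanger xy -260.46186988673344 -95.89482486001141
side knife_rim 0.45 [306.3 209.8] [ 522.56 -127.65    9.  ] hanger xy -74.07682975834106 -7.526039192468505
side knife_rim 0.28 [282.6 171.4] [ 658.18 -321.22    9.  ] hanger xy 5.529793108365464 -230.10175836367625
tcp -165.78126487140625 -0.28951338053012915
```

>>> {"op": "play_rows", "data": {
  "claw": 0,
  "steps": [
    {"x": 0, "y": 0, "z": 0, "turn": 0},
    {"x": 0, "y": 0, "z": 0, "turn": 0},
    {"x": 0, "y": 0, "z": 0, "turn": 0},
    {"x": 0, "y": 0, "z": 0, "turn": 0},
    {"x": 0, "y": 0, "z": 0, "turn": 0},
    {"x": 0, "y": 0, "z": 0, "turn": 0}
  ]
}}

```text
clock: 24.6
tool_pos: [432.5, -145.0, 1.6]
ee_rot: [-0.133, 0.991, -0.0, -0.0]
contact_force: [-0.1, -0.9, 1.7]
opening: 29.4
gripper_force: 30.0
```

>>> {"op": "play_rows", "data": {
  "steps": [
    {"x": 0, "y": 0, "z": -0.02, "turn": 0},
    {"x": 0, "y": 0, "z": -0.06, "turn": 0},
    {"x": 0, "y": 0, "z": -0.11, "turn": 0},
    {"x": 0, "y": 0, "z": -0.16, "turn": 0},
    {"x": 0, "y": 0, "z": -0.21, "turn": 0},
    {"x": 0, "y": 0, "z": -0.237, "turn": 0},
    {"x": 0, "y": 0, "z": -0.241, "turn": 0},
    {"x": 0, "y": 0, "z": -0.241, "turn": 0}
  ]
}}

```text
clock: 25.6
tool_pos: [432.1, -144.8, 241.8]
ee_rot: [-0.133, 0.991, 0.0, -0.0]
contact_force: [-0.0, -0.2, -2.0]
opening: 29.5
gripper_force: 30.0
```

>>> {"op": "play_rows", "data": {
  "steps": [
    {"x": -0.01, "y": 0, "z": 0, "turn": 0},
    {"x": -0.02, "y": 0, "z": 0, "turn": 0},
    {"x": -0.03, "y": 0, "z": 0, "turn": 0},
    {"x": -0.04, "y": 0, "z": 0, "turn": 0},
    {"x": -0.05, "y": 0, "z": 0, "turn": 0},
    {"x": -0.05, "y": 0, "z": 0, "turn": 0}
  ]
}}

```text
clock: 26.35
tool_pos: [481.4, -131.6, 242.3]
ee_rot: [-0.133, 0.991, -0.0, -0.0]
contact_force: [-1.1, -0.6, -0.9]
opening: 29.8
gripper_force: 30.0
```

```bash
sed -i 's/107.5\*M/91.7*M/; s/p\[2\]+5.5/p[2]+7.8/' k.py; python3 k.py
```

```text
rim est x,y -23.105142976023583 -0.42996166547473014 wire z 250.08910455252462 tcp [ 481.4  -131.57  242.29] axis yaw 15.330918544815237 tool z [-0. -0. -1.] F along,across,z -1.1774741595823 -0.3047051691360087 -0.9237160666778617 q [ 0.13  0.06 -0.34  0.   -1.17 -1.43] t 26.35 29.820129858897445
```

>>> {"op": "play_rows", "data": {
  "steps": [
    {"x": -0.003, "y": 0, "z": 0, "turn": 0},
    {"x": -0.006, "y": 0, "z": 0, "turn": 0},
    {"x": -0.009, "y": 0, "z": 0, "turn": 0},
    {"x": -0.012, "y": 0, "z": 0, "turn": 0},
    {"x": -0.014, "y": 0, "z": 0, "turn": 0},
    {"x": -0.014, "y": 0, "z": 0, "turn": 0},
    {"x": -0.014, "y": 0, "z": 0, "turn": 0}
  ]
}}

```text
clock: 27.22
tool_pos: [493.9, -128.1, 242.3]
ee_rot: [-0.133, 0.991, 0.0, -0.0]
contact_force: [-5.1, -0.9, -4.6]
opening: 29.2
gripper_force: 30.0
```

>>> {"op": "play_rows", "data": {
  "steps": [
    {"x": -0.001, "y": 0, "z": 0, "turn": 0},
    {"x": -0.001, "y": 0, "z": 0, "turn": 0},
    {"x": -0.001, "y": 0, "z": 0, "turn": 0}
  ]
}}

```text
clock: 27.6
tool_pos: [494.9, -127.8, 242.4]
ee_rot: [-0.133, 0.991, 0.0, -0.0]
contact_force: [-4.2, -0.7, -4.6]
opening: 29.7
gripper_force: 30.0
```

```bash
python3 k.py
```

```text
rim est x,y -9.050418479886877 -0.4008815456488961 wire z 250.19948279697059 tcp [ 494.93 -127.8   242.4 ] axis yaw 15.314430763976175 tool z [-0.  0. -1.] F along,across,z -4.276181651430985 0.42382908626915344 -4.617872931592464 q [ 0.13  0.08 -0.32 -0.   -1.18 -1.44] t 27.6 29.692273875862583
```

>>> {"op": "play_rows", "data": {
  "steps": [
    {"x": -0.001, "y": 0, "z": 0, "turn": 0},
    {"x": -0.0015, "y": 0, "z": 0, "turn": 0},
    {"x": -0.0015, "y": 0, "z": 0, "turn": 0}
  ]
}}

```text
clock: 27.98
tool_pos: [496.4, -127.4, 242.4]
ee_rot: [-0.133, 0.991, 0.0, -0.0]
contact_force: [-5.3, -1.3, -4.7]
opening: 29.9
gripper_force: 30.0
```

>>> {"op": "play_rows", "data": {
  "steps": [
    {"x": -0.001, "y": 0, "z": 0, "turn": 0},
    {"x": -0.001, "y": 0, "z": 0, "turn": 0},
    {"x": -0.001, "y": 0, "z": 0, "turn": 0}
  ]
}}

```text
clock: 28.35
tool_pos: [496.9, -127.3, 242.3]
ee_rot: [-0.133, 0.991, 0.0, -0.001]
contact_force: [-6.6, -1.5, -3.6]
opening: 29.5
gripper_force: 30.0
```

```bash
python3 k.py
```

```text
rim est x,y -6.978967104389367 -0.4215203719822431 wire z 250.13713562731715 tcp [ 496.94 -127.26  242.34] axis yaw 15.308897380308204 tool z [-0. -0. -1.] F along,across,z -6.784539392538106 0.30629253251968885 -3.5564593281773744 q [ 0.13  0.08 -0.31 -0.   -1.18 -1.44] t 28.35 29.547917260402027
```

>>> {"op": "play_rows", "data": {
  "steps": [
    {"x": -0.0006, "y": 0, "z": 0, "turn": 0},
    {"x": -0.0006, "y": 0.003, "z": 0.001, "turn": 0},
    {"x": -0.0006, "y": -0.003, "z": 0.003, "turn": 0},
    {"x": -0.0006, "y": 0.003, "z": 0.005, "turn": 0},
    {"x": -0.0007, "y": -0.003, "z": 0.007, "turn": 0},
    {"x": -0.0008, "y": 0.003, "z": 0.009, "turn": 0},
    {"x": -0.001, "y": -0.003, "z": 0.011, "turn": 0},
    {"x": -0.001, "y": 0, "z": 0.012, "turn": 0}
  ]
}}

```text
clock: 29.35
tool_pos: [499.2, -127.6, 231.2]
ee_rot: [-0.133, 0.991, -0.001, 0.001]
contact_force: [-4.6, -4.5, -3.0]
opening: 29.5
gripper_force: 30.0
```

```bash
python3 k.py
cat > v.py <<'E'
from k import *
s=optics.capture("side");t=optics.capture("top")
for nm,c in(("side",s),("top",t)):
    for r in nets.outline_of(nm,"knife_grip")[:3]+nets.place_of(nm,"knife_rim"): print(nm,round(r["confidence"],2),np.array(r["centre"]),[np.argwhere(r["mask"]).min(0)[::-1],np.argwhere(r["mask"]).max(0)[::-1]] if "mask" in r else "rim")
    print("exp rim",proj(c,[*rim,p[2]+7.8]),"exp if 12 higher",proj(c,[*rim,p[2]+19.8]))
E
python3 v.py|tail -n +2
```

```text
rim est x,y -4.874940194502729 -1.4089085998707351 wire z 238.9568885326472 tcp [ 499.22 -127.62  231.16] axis yaw 15.284855130330088 tool z [ 0. -0. -1.] F along,across,z -5.63013933632776 -3.1431989050259883 -2.9624727451941943 q [ 0.13  0.09 -0.33  0.   -1.15 -1.44] t 29.35 29.50871593373192
side 0.91 [391.9 195. ] [array([368, 189]), array([414, 201])]
side 0.74 [330.  165.4] [array([296, 158]), array([336, 168])]
side 0.62 [336.9 174.9] [array([321, 168]), array([348, 185])]
side 0.8 [353.7 192.9] rim
side 0.71 [285.6 160.9] rim
side 0.42 [319.3 180.9] rim
side 0.27 [247.1 306.2] rim
exp rim [284.98 164.65] exp if 12 higher [284.83 161.93]
top 0.86 [383.4 193.2] [array([376, 184]), array([392, 205])]
top 0.84 [436.9 196.4] [array([419, 182]), array([458, 211])]
top 0.75 [419.  274.7] [array([409, 227]), array([429, 307])]
top 0.58 [419.6 179.5] rim
top 0.56 [413.8 229.9] rim
exp rim [364.03 132.26] exp if 12 higher [364.42 131.18]
```

```bash
cat > y.py <<'E'
from k import *
def tail():
    s=optics.capture("side");h=cv2.cvtColor(s["image"],cv2.COLOR_RGB2HSV)
    m=(h[...,0]>18)&(h[...,0]<32)&(h[...,1]>130)&(h[...,2]>110)
    m[:, :294]=0;m[:,330:]=0;m[:145]=0;m[182:]=0
    n_,lab,st,ce=cv2.connectedComponentsWithStats(m.astype(np.uint8))
    for i in range(1,n_):
        if st[i,4]>8: print("yellow",ce[i],st[i])
    for a in(0,5,10,15,20):
        r=np.radians(a);e=[]
        for d in(26,49,92):
            q=p[:2]-M[:2,0]*d*np.cos(r);e.append(proj(s,[*q,p[2]+7.8+9*(d<80)+d*np.sin(r)]))
        print(a,np.array(e).tolist())
tail()
E
python3 y.py | tail -n +2
```

```text
0 [[304.43930644671036, 161.78478257707735], [297.6097973485894, 162.1625275572956], [284.9324108790318, 164.91083583273314]]
5 [[304.45747603160004, 161.26701473907502], [297.6320714006931, 161.1858912990856], [284.93233371360037, 163.08775247745325]]
10 [[304.53436358194864, 160.74898468433253], [297.7654535155323, 160.20715500775694], [285.1414637575398, 161.25506520196112]]
15 [[304.6695410840589, 160.23466569191015], [298.00949214732515, 159.23386896185772], [285.5602152370879, 159.4270239025203]]
20 [[304.86212599356406, 159.72802389095332], [298.36285721547216, 158.2736180824054], [286.1872957925023, 157.61811598753027]]
```

Run:
```python
from h import *
s=optics.capture("side");im=s["image"].astype(int)
yl=np.clip((im[...,0]+im[...,1])//2-im[...,2],0,255)
print("yellowness cols 290..312, rows 152..174");print(yl[152:175,282:314])
```

```text
yellowness cols 290..312, rows 152..174
[[ 6  2  1  2 19 49 55 57 60 60 61 62 63 63 66 64 66 68 55 30  4  0  1  0
   0  0  0  2  1  1  2  1]
 [17 12 12 12 29 54 62 65 65 63 64 64 64 65 63 63 64 65 56 29  2  0  0  0
   0  0  0  0  0  0  0  0]
 [41 36 33 37 48 61 64 64 66 63 65 65 64 64 66 64 66 66 63 37  7  0  0  0
   0  0  0  0  0  0  0  1]
 [59 52 49 53 58 62 64 65 65 68 66 66 65 65 66 66 62 60 60 40  7  0  0  0
   0  0  0  0  0  0  0  0]
 [63 52 52 52 56 61 62 65 66 66 62 58 53 47 42 41 36 33 42 40 12  0  0  0
   0  0  0  0  0  0  0  0]
 [56 50 48 39 40 52 53 52 46 39 34 30 25 20 14 13 13 14 20 25 11  0  0  0
   1  0  0  0  0  0  0  0]
 [53 49 37 17 23 41 31 24 20 14 12 11 11 10  8  7  7  7 10 15 10  1  0  0
   0  0  0  0  0  0  0  0]
 [52 46 27 11 27 37 18 12 11  8  7  8  7  7  8  8 10  9  9 14 15  6  0  1
   0  0  0  0  1  1  0  0]
 [51 47 25 16 36 37 16  8  7  7  6  6  7  7  8 13 26 27 27 38 37 12  0  0
   3  0  0  1  3  2  1  1]
 [50 44 25 15 29 30 16  7  5  5  6  6  6  5  6 17 40 49 51 54 36 11  2  2
   4  3  6  5  4  4  6  5]
 [52 44 21 13 18 25 26 11  8  6  8  9 11 11  7 10 
[... 563 characters left out ...]
 16 18 10  5  9 11 22 30 30 18 10  7 10 17 40 54 55 48 30 23 20 21
  18 13  7  6  8 11 10  9]
 [44 36 36 30 20 14 18 21 17 16 15  9 10 11 15 23 33 37 37 38 30 29 23 17
   8  4  2  3  6 10  9  9]
 [49 52 57 56 47 42 60 57 39 25 18 17 18 23 25 22 26 26 25 27 27 27 21  8
   2  1  2  3  6  6  5  7]
 [46 53 64 67 72 68 77 74 55 41 29 26 26 25 25 26 23 25 25 24 26 26 22  8
   0  0  1  1  2  4  3  2]
 [41 47 52 60 71 64 65 60 44 32 28 28 27 24 25 25 26 25 26 22 24 23 21 10
   3  1  0  2  2  2  1  2]
 [32 33 38 44 50 47 41 35 30 28 24 26 24 24 26 26 26 25 26 25 26 25 23 10
   3  1  0  1  1  1  1  1]
 [26 27 27 29 32 30 26 23 23 26 25 25 26 25 24 26 24 24 26 23 24 28 20 10
   1  0  1  1  1  1  1  0]]
```

>>> {"op": "play_rows", "data": {
  "steps": [
    {"x": -0.0002, "y": 0.003, "z": 0.001, "turn": 0},
    {"x": -0.0004, "y": -0.003, "z": 0.003, "turn": 0},
    {"x": -0.0006, "y": 0.003, "z": 0.005, "turn": 0},
    {"x": -0.0008, "y": -0.003, "z": 0.007, "turn": 0},
    {"x": -0.001, "y": 0.003, "z": 0.009, "turn": 0},
    {"x": -0.001, "y": 0.0, "z": 0.009, "turn": 0}
  ]
}}

```text
clock: 30.5
tool_pos: [499.4, -126.0, 221.2]
ee_rot: [-0.134, 0.991, 0.0, -0.0]
contact_force: [-3.9, 1.7, -1.6]
opening: 30.0
gripper_force: 30.0
```

```bash
python3 k.py; python3 v.py | grep side; python3 y.py|tail -n 5
```

```text
rim est x,y -4.30561424640164 0.2452814875818223 wire z 229.0311892443129 tcp [ 499.36 -125.98  221.23] axis yaw 15.353122199748238 tool z [-0.  0. -1.] F along,across,z -3.335071181475388 2.7222026229335237 -1.6249334390390604 q [ 0.13  0.1  -0.34 -0.   -1.13 -1.44] t 30.5 29.977346995846066
side 0.72 [328.7 164.3] [array([297, 161]), array([335, 170])]
side 0.71 [335.  175.2] [array([327, 169]), array([347, 181])]
side 0.59 [391.6 193.8] [array([369, 189]), array([414, 200])]
side 0.97 [356.3 195.3] rim
side 0.67 [286.8 166.4] rim
side 0.5 [321.  185.5] rim
0 [[304.3048169867936, 163.93306372709978], [297.5016229803451, 164.3096126173119], [284.8735001194527, 167.0398269955281]]
5 [[304.32279162606386, 163.4193083416316], [297.52362156442507, 163.34055377660655], [284.8732306867595, 165.2308674564941]]
10 [[304.39925848230047, 162.9052814912627], [297.6562984775857, 162.36939602759608], [285.0813548410567, 163.41237171181]]
15 [[304.53379154926324, 162.3949255649439], [297.89920322951855, 161.40363058501936], [285.49827900235016, 161.59847761792417]]
20 [[304.7255120879998, 161.89217586522633], [298.25101036895865, 160.45078286755069], [286.12271015996976, 159.80355770188376]]
```

>>> {"op": "play_rows", "data": {
  "steps": [
    {"x": 0, "y": 0.003, "z": 0.001, "turn": 0},
    {"x": 0, "y": -0.003, "z": 0.003, "turn": 0},
    {"x": 0, "y": 0.003, "z": 0.005, "turn": 0},
    {"x": 0, "y": -0.003, "z": 0.007, "turn": 0},
    {"x": 0, "y": 0.003, "z": 0.009, "turn": 0},
    {"x": 0, "y": 0.0, "z": 0.009, "turn": 0}
  ]
}}

```text
clock: 31.6
tool_pos: [499.7, -126.3, 212.6]
ee_rot: [-0.134, 0.991, 0.0, 0.0]
contact_force: [0.1, 0.0, -0.4]
opening: 29.8
gripper_force: 30.0
```

```bash
python3 k.py; python3 v.py | grep side; python3 y.py|tail -n 5
```

```text
rim est x,y -4.029619173308928 -0.1633437418731126 wire z 220.39936890513167 tcp [ 499.73 -126.29  212.6 ] axis yaw 15.346674965318813 tool z [ 0.  0. -1.] F along,across,z 0.14996191033568335 -0.016895455370889653 -0.38308591542242604 q [ 0.13  0.11 -0.36 -0.   -1.11 -1.44] t 31.6 29.837945975344258
side 0.74 [392.  196.5] [array([370, 190]), array([413, 200])]
side 0.53 [336.1 174. ] [array([325, 168]), array([347, 183])]
side 0.43 [327.8 166.6] [array([297, 163]), array([335, 171])]
side 0.71 [321.1 184.4] rim
side 0.58 [284.3 168.1] rim
side 0.56 [355.7 196.2] rim
0 [[304.29890489461405, 165.90303429425086], [297.5202222678913, 166.27966488380082], [284.93745128451246, 168.99550151944078]]
5 [[304.3168092672098, 165.39295362831638], [297.5421739205197, 165.31754512507942], [284.9373923886198, 167.19947436002496]]
10 [[304.3929947841582, 164.8825829124973], [297.6744030676344, 164.35330835209274], [285.1449714642508, 165.39393674379357]]
15 [[304.5270364565676, 164.3758363308663], [297.9164585782041, 163.3943918663373], [285.5605846164217, 163.59292431430157]]
20 [[304.71805823746195, 163.8766211163474], [298.2670176599991, 162.44826691933076], [286.18293502622754, 161.81070507359672]]
```

The gate force dropped from 3.3 N to zero, so the gate snapped shut behind the wire. I'll centre the ring and lower it to seat.

>>> {"op": "play_rows", "data": {
  "steps": [
    {"x": 0.0015, "y": 0, "z": 0.001, "turn": 0},
    {"x": 0.003, "y": 0, "z": 0.002, "turn": 0},
    {"x": 0.004, "y": 0, "z": 0.003, "turn": 0},
    {"x": 0.004, "y": 0, "z": 0.004, "turn": 0},
    {"x": 0.004, "y": 0, "z": 0.004, "turn": 0}
  ]
}}

```text
clock: 32.58
tool_pos: [495.9, -127.7, 208.7]
ee_rot: [-0.133, 0.991, -0.0, 0.0]
contact_force: [-0.1, -0.9, -0.4]
opening: 29.7
gripper_force: 30.0
```

```bash
python3 k.py; python3 v.py | grep -E "side|exp"
python3 - <<'E'
from h import *
s=optics.capture("side");im=s["image"].astype(int)
print(im[150:174,280:298].sum(2)//3)
E
```

```text
rim est x,y -8.099075069363375 -0.522242242464481 wire z 216.53831918128728 tcp [ 495.89 -127.68  208.74] axis yaw 15.323215724704385 tool z [ 0. -0. -1.] F along,across,z -0.29832524620765616 -0.8774888123675796 -0.4091215205678862 q [ 0.13  0.1  -0.37  0.   -1.1  -1.44] t 32.575 29.74587796394191
side 0.7 [390.6 194.4] [array([356, 187]), array([414, 200])]
side 0.53 [336.8 174.4] [array([327, 169]), array([347, 182])]
side 0.44 [329.3 170.2] [array([297, 162]), array([337, 173])]
side 0.75 [354.3 194. ] rim
side 0.48 [288.9 168.8] rim
side 0.48 [320.8 184.2] rim
exp rim [286.23 169.79] exp if 12 higher [286.08 167.11]
exp rim [363.36 135.58] exp if 12 higher [363.74 134.57]
[[150 122 109 112 112 108 119 153 172 179 177 176 177 174 174 176 175 175]
 [161 131 115 115 114 108 123 161 176 177 176 176 173 167 160 159 158 156]
 [169 141 114 112 113 110 121 157 167 165 161 157 154 147 139 136 132 132]
 [170 143 118 111 109 108 119 139 143 141 136 134 129 128 127 124 124 124]
 [155 137 118 109 106 106 113 123 127 126 124 124 123 123 121 122 123 120]
 [132 126 115 108 103 104 107 118 120 1
[... 686 characters left out ...]
166 161 148 142 134 114]
 [135 106 124 157 165 162 154 148 129 122 145 152 138 136 143 167 168 143]
 [128 107 114 130 128 125 125 132 127 119 132 133 125 123 132 158 166 164]
 [111 102 100 108 103 108 128 136 123 115 117 113 108 106 106 117 130 145]
 [101 104 102 109  99 120 153 140 111 105 112 109 103 103 100 100 102 108]
 [100 102 104 104 106 128 166 146 113 112 111 106 105 104 101  98  96  94]
 [104 103 106 105 114 144 173 158 138 139 122 107 106 103 100 101 100 109]
 [102 100 104 105 115 144 169 160 152 144 122 105 104 100 102  99 104 125]
 [ 99 104 105 106 111 123 141 143 141 132 117 105 103 106 107 110 116 132]
 [100 104 100 103 106 105 112 116 124 126 128 124 119 121 126 127 124 122]]
```

The gate's dark line slants from (286,158) to (289,166), which is its shut position. The wire sits in the hook's bottom at (286,170). Letting go and retreating.

>>> {"op": "play_rows", "data": {
  "claw": 0.8,
  "steps": [
    {"x": 0, "y": 0, "z": 0, "turn": 0},
    {"x": 0, "y": 0, "z": 0, "turn": 0},
    {"x": 0.0, "y": 0, "z": -0.015, "turn": 0},
    {"x": 0.01, "y": 0, "z": -0.045, "turn": 0},
    {"x": 0.03, "y": 0, "z": -0.075, "turn": 0},
    {"x": 0.06, "y": 0, "z": -0.1, "turn": 0},
    {"x": 0.08, "y": 0, "z": -0.11, "turn": 0},
    {"x": 0.08, "y": 0, "z": -0.11, "turn": 0}
  ]
}}

```text
clock: 33.92
tool_pos: [417.9, -149.1, 319.9]
ee_rot: [-0.133, 0.991, -0.0, 0.001]
contact_force: [0.2, -0.3, 0.2]
opening: 70.0
gripper_force: 0.0
```

>>> {"op": "play_rows", "data": {
  "steps": [
    {"x": 0, "y": -0.04, "z": 0, "turn": 0},
    {"x": 0, "y": -0.08, "z": 0, "turn": 0},
    {"x": 0, "y": -0.12, "z": 0, "turn": 0},
    {"x": 0, "y": -0.12, "z": 0, "turn": 0},
    {"x": 0, "y": -0.12, "z": 0, "turn": 0},
    {"x": 0, "y": -0.12, "z": 0, "turn": 0},
    {"x": 0, "y": -0.12, "z": 0, "turn": 0},
    {"x": 0, "y": -0.12, "z": 0, "turn": 0}
  ]
}}

```text
clock: 34.92
tool_pos: [450.3, -264.1, 318.9]
ee_rot: [-0.134, 0.991, -0.0, 0.0]
contact_force: [0.2, -1.3, -0.2]
opening: 69.7
gripper_force: 0.0
```

```bash
cat > z.py <<'E'
from k import *
for i in range(3):
    s=optics.capture("side")
    print([(round(r["confidence"],2),np.array(r["centre"])) for r in nets.place_of("side","knife_grip")],[(round(r["confidence"],2),np.array(r["centre"])) for r in nets.place_of("side","knife_rim")])
print("exp grip hanging",proj(s,[*(o-8*u),108]),"rim",proj(s,[*(o-8*u),215.5]))
cv2.imwrite("pics/z.png",s["image"][...,::-1])
E
python3 z.py
```

```text
rim est x,y -88.1332244041886 -119.94040943518324 wire z 326.70440998101986 tcp [ 450.31 -264.06  318.9 ] axis yaw 15.36639276342686 tool z [ 0. -0. -1.] F along,across,z -0.12321669512184158 -1.3094619721144 -0.18002778335527353 q [-0.15  0.06 -0.17 -0.   -1.35 -1.15] t 34.925 69.74501436087752
[(0.97, array([392.9, 191.6])), (0.61, array([270. , 188.3]))] [(0.85, array([355.7, 196.1])), (0.68, array([320.3, 181.5])), (0.56, array([289. , 171.2]))]
[(0.87, array([394.5, 195.6])), (0.54, array([336.1, 172.5])), (0.51, array([301. , 190.8]))] [(0.84, array([353.9, 194.3])), (0.62, array([320.6, 180.2])), (0.61, array([287., 169.])), (0.44, array([287.3, 168.9])), (0.36, array([312.6, 241.3]))]
[(0.87, array([394.9, 195.7])), (0.67, array([311.1, 191.7])), (0.57, array([336. , 174.3])), (0.4, array([286.5, 168.6]))] [(0.73, array([287.5, 168.8])), (0.62, array([355.5, 194.8])), (0.42, array([321.4, 181.9]))]
exp grip hanging [287.49 192.95] rim [286.22 170.12]
```

The knife hangs by its ring, with the rim at side pixel (287,169), and is still swinging. Waiting for it to settle.

>>> {"op": "play_rows", "data": {
  "steps": [
    {"x": 0, "y": 0, "z": 0, "turn": 0},
    {"x": 0, "y": 0, "z": 0, "turn": 0},
    {"x": 0, "y": 0, "z": 0, "turn": 0},
    {"x": 0, "y": 0, "z": 0, "turn": 0},
    {"x": 0, "y": 0, "z": 0, "turn": 0},
    {"x": 0, "y": 0, "z": 0, "turn": 0},
    {"x": 0, "y": 0, "z": 0, "turn": 0},
    {"x": 0, "y": 0, "z": 0, "turn": 0}
  ]
}}

```text
clock: 36.38
tool_pos: [450.3, -264.5, 318.6]
ee_rot: [-0.133, 0.991, -0.0, 0.0]
contact_force: [0.2, 0.4, 0.4]
opening: 70.3
gripper_force: 0.0
```

>>> {"op": "play_rows", "data": {
  "steps": [
    {"x": 0, "y": 0, "z": 0, "turn": 0},
    {"x": 0, "y": 0, "z": 0, "turn": 0},
    {"x": 0, "y": 0, "z": 0, "turn": 0},
    {"x": 0, "y": 0, "z": 0, "turn": 0},
    {"x": 0, "y": 0, "z": 0, "turn": 0},
    {"x": 0, "y": 0, "z": 0, "turn": 0},
    {"x": 0, "y": 0, "z": 0, "turn": 0},
    {"x": 0, "y": 0, "z": 0, "turn": 0}
  ]
}}

```text
clock: 37.38
tool_pos: [450.3, -264.5, 318.5]
ee_rot: [-0.133, 0.991, 0.0, -0.0]
contact_force: [-0.6, -0.5, -0.0]
opening: 70.1
gripper_force: 0.0
```

>>> {"op": "play_rows", "data": {
  "steps": [
    {"x": 0, "y": 0, "z": 0, "turn": 0},
    {"x": 0, "y": 0, "z": 0, "turn": 0},
    {"x": 0, "y": 0, "z": 0, "turn": 0},
    {"x": 0, "y": 0, "z": 0, "turn": 0},
    {"x": 0, "y": 0, "z": 0, "turn": 0},
    {"x": 0, "y": 0, "z": 0, "turn": 0},
    {"x": 0, "y": 0, "z": 0, "turn": 0},
    {"x": 0, "y": 0, "z": 0, "turn": 0}
  ]
}}

```text
clock: 38.38
tool_pos: [450.3, -264.5, 318.5]
ee_rot: [-0.133, 0.991, 0.0, -0.0]
contact_force: [-0.9, 0.6, -0.2]
opening: 70.3
gripper_force: 0.0
```

>>> {"op": "play_rows", "data": {
  "steps": [
    {"x": 0, "y": 0, "z": 0, "turn": 0},
    {"x": 0, "y": 0, "z": 0, "turn": 0},
    {"x": 0, "y": 0, "z": 0, "turn": 0},
    {"x": 0, "y": 0, "z": 0, "turn": 0},
    {"x": 0, "y": 0, "z": 0, "turn": 0},
    {"x": 0, "y": 0, "z": 0, "turn": 0},
    {"x": 0, "y": 0, "z": 0, "turn": 0},
    {"x": 0, "y": 0, "z": 0, "turn": 0}
  ]
}}

```text
clock: 39.38
tool_pos: [450.3, -264.5, 318.6]
ee_rot: [-0.133, 0.991, 0.0, -0.0]
contact_force: [-0.2, 0.7, -0.3]
opening: 69.9
gripper_force: 0.0
```

>>> {"op": "play_rows", "data": {
  "steps": [
    {"x": 0, "y": 0, "z": 0, "turn": 0},
    {"x": 0, "y": 0, "z": 0, "turn": 0},
    {"x": 0, "y": 0, "z": 0, "turn": 0},
    {"x": 0, "y": 0, "z": 0, "turn": 0},
    {"x": 0, "y": 0, "z": 0, "turn": 0},
    {"x": 0, "y": 0, "z": 0, "turn": 0},
    {"x": 0, "y": 0, "z": 0, "turn": 0},
    {"x": 0, "y": 0, "z": 0, "turn": 0}
  ]
}}

```text
clock: 40.38
tool_pos: [450.3, -264.5, 318.5]
ee_rot: [-0.133, 0.991, 0.0, -0.0]
contact_force: [-1.3, -1.0, 0.2]
opening: 69.9
gripper_force: 0.0
```

>>> {"op": "play_rows", "data": {
  "steps": [
    {"x": 0, "y": 0, "z": 0, "turn": 0},
    {"x": 0, "y": 0, "z": 0, "turn": 0},
    {"x": 0, "y": 0, "z": 0, "turn": 0},
    {"x": 0, "y": 0, "z": 0, "turn": 0},
    {"x": 0, "y": 0, "z": 0, "turn": 0},
    {"x": 0, "y": 0, "z": 0, "turn": 0},
    {"x": 0, "y": 0, "z": 0, "turn": 0},
    {"x": 0, "y": 0, "z": 0, "turn": 0}
  ]
}}

```text
clock: 41.38
tool_pos: [450.3, -264.5, 318.6]
ee_rot: [-0.133, 0.991, 0.0, -0.0]
contact_force: [-0.5, -0.1, 0.8]
opening: 70.1
gripper_force: 0.0
```

>>> {"op": "play_rows", "data": {
  "steps": [
    {"x": 0, "y": 0, "z": 0, "turn": 0},
    {"x": 0, "y": 0, "z": 0, "turn": 0},
    {"x": 0, "y": 0, "z": 0, "turn": 0},
    {"x": 0, "y": 0, "z": 0, "turn": 0},
    {"x": 0, "y": 0, "z": 0, "turn": 0},
    {"x": 0, "y": 0, "z": 0, "turn": 0},
    {"x": 0, "y": 0, "z": 0, "turn": 0},
    {"x": 0, "y": 0, "z": 0, "turn": 0}
  ]
}}

```text
clock: 42.38
tool_pos: [450.3, -264.5, 318.6]
ee_rot: [-0.133, 0.991, -0.0, -0.0]
contact_force: [-0.9, -1.0, 0.7]
opening: 69.7
gripper_force: 0.0
```

>>> {"op": "play_rows", "data": {
  "steps": [
    {"x": 0, "y": 0, "z": 0, "turn": 0},
    {"x": 0, "y": 0, "z": 0, "turn": 0},
    {"x": 0, "y": 0, "z": 0, "turn": 0},
    {"x": 0, "y": 0, "z": 0, "turn": 0},
    {"x": 0, "y": 0, "z": 0, "turn": 0},
    {"x": 0, "y": 0, "z": 0, "turn": 0},
    {"x": 0, "y": 0, "z": 0, "turn": 0},
    {"x": 0, "y": 0, "z": 0, "turn": 0}
  ]
}}

```text
clock: 43.38
tool_pos: [450.3, -264.5, 318.6]
ee_rot: [-0.133, 0.991, -0.0, -0.0]
contact_force: [0.0, 0.7, -0.3]
opening: 70.2
gripper_force: 0.0
```

```bash
cat > mo.py <<'E'
from h import *
np.set_printoptions(precision=2,suppress=True)
I=[];
for i in range(12): I.append(optics.capture("side")["image"][165:235,255:320].astype(float))
I=np.array(I); G=np.array([cv2.GaussianBlur(a,(0,0),1) for a in I])
print("max frame change per frame",[np.abs(g-G[0]).max().round(0) for g in G],"mean",[np.abs(g-G[0]).mean().round(2) for g in G],bot.read_state()["clock"])
print([(round(r["confidence"],2),np.array(r["centre"])) for r in nets.place_of("side","knife_grip")+nets.place_of("side","knife_rim")])
E
python3 mo.py
```

```text
max frame change per frame [np.float64(0.0), np.float64(75.0), np.float64(97.0), np.float64(95.0), np.float64(68.0), np.float64(16.0), np.float64(88.0), np.float64(112.0), np.float64(122.0), np.float64(126.0), np.float64(126.0), np.float64(120.0)] mean [np.float64(0.0), np.float64(2.32), np.float64(3.35), np.float64(3.31), np.float64(2.13), np.float64(0.51), np.float64(2.9), np.float64(4.9), np.float64(6.17), np.float64(6.67), np.float64(6.54), np.float64(5.67)] 43.975
[(0.81, array([392.7, 195.4])), (0.49, array([336. , 173.4])), (0.91, array([353.8, 194.4])), (0.66, array([320.1, 181.2])), (0.62, array([288.7, 167.7]))]
```

Still swaying. I'll wait more, up to about 58 s.

>>> {"op": "play_rows", "data": {
  "steps": [
    {"x": 0, "y": 0, "z": 0, "turn": 0},
    {"x": 0, "y": 0, "z": 0, "turn": 0},
    {"x": 0, "y": 0, "z": 0, "turn": 0},
    {"x": 0, "y": 0, "z": 0, "turn": 0},
    {"x": 0, "y": 0, "z": 0, "turn": 0},
    {"x": 0, "y": 0, "z": 0, "turn": 0},
    {"x": 0, "y": 0, "z": 0, "turn": 0},
    {"x": 0, "y": 0, "z": 0, "turn": 0}
  ]
}}

```text
clock: 45.08
tool_pos: [450.2, -264.5, 318.5]
ee_rot: [-0.133, 0.991, 0.0, -0.0]
contact_force: [0.3, 0.5, 0.4]
opening: 70.3
gripper_force: 0.0
```

>>> {"op": "play_rows", "data": {
  "steps": [
    {"x": 0, "y": 0, "z": 0, "turn": 0},
    {"x": 0, "y": 0, "z": 0, "turn": 0},
    {"x": 0, "y": 0, "z": 0, "turn": 0},
    {"x": 0, "y": 0, "z": 0, "turn": 0},
    {"x": 0, "y": 0, "z": 0, "turn": 0},
    {"x": 0, "y": 0, "z": 0, "turn": 0},
    {"x": 0, "y": 0, "z": 0, "turn": 0},
    {"x": 0, "y": 0, "z": 0, "turn": 0}
  ]
}}

```text
clock: 46.08
tool_pos: [450.3, -264.5, 318.6]
ee_rot: [-0.133, 0.991, -0.0, 0.0]
contact_force: [-1.0, 0.4, 0.2]
opening: 70.0
gripper_force: 0.0
```

>>> {"op": "play_rows", "data": {
  "steps": [
    {"x": 0, "y": 0, "z": 0, "turn": 0},
    {"x": 0, "y": 0, "z": 0, "turn": 0},
    {"x": 0, "y": 0, "z": 0, "turn": 0},
    {"x": 0, "y": 0, "z": 0, "turn": 0},
    {"x": 0, "y": 0, "z": 0, "turn": 0},
    {"x": 0, "y": 0, "z": 0, "turn": 0},
    {"x": 0, "y": 0, "z": 0, "turn": 0},
    {"x": 0, "y": 0, "z": 0, "turn": 0}
  ]
}}

```text
clock: 47.08
tool_pos: [450.3, -264.5, 318.6]
ee_rot: [-0.133, 0.991, -0.0, -0.0]
contact_force: [-0.6, 0.7, 0.1]
opening: 70.2
gripper_force: 0.0
```

>>> {"op": "play_rows", "data": {
  "steps": [
    {"x": 0, "y": 0, "z": 0, "turn": 0},
    {"x": 0, "y": 0, "z": 0, "turn": 0},
    {"x": 0, "y": 0, "z": 0, "turn": 0},
    {"x": 0, "y": 0, "z": 0, "turn": 0},
    {"x": 0, "y": 0, "z": 0, "turn": 0},
    {"x": 0, "y": 0, "z": 0, "turn": 0},
    {"x": 0, "y": 0, "z": 0, "turn": 0},
    {"x": 0, "y": 0, "z": 0, "turn": 0}
  ]
}}

```text
clock: 48.08
tool_pos: [450.3, -264.5, 318.6]
ee_rot: [-0.133, 0.991, 0.0, 0.0]
contact_force: [-0.6, -0.3, -0.4]
opening: 70.2
gripper_force: 0.0
```

>>> {"op": "play_rows", "data": {
  "steps": [
    {"x": 0, "y": 0, "z": 0, "turn": 0},
    {"x": 0, "y": 0, "z": 0, "turn": 0},
    {"x": 0, "y": 0, "z": 0, "turn": 0},
    {"x": 0, "y": 0, "z": 0, "turn": 0},
    {"x": 0, "y": 0, "z": 0, "turn": 0},
    {"x": 0, "y": 0, "z": 0, "turn": 0},
    {"x": 0, "y": 0, "z": 0, "turn": 0},
    {"x": 0, "y": 0, "z": 0, "turn": 0}
  ]
}}

```text
clock: 49.08
tool_pos: [450.3, -264.5, 318.6]
ee_rot: [-0.133, 0.991, -0.0, -0.0]
contact_force: [-1.1, -0.2, 0.3]
opening: 70.3
gripper_force: 0.0
```

>>> {"op": "play_rows", "data": {
  "steps": [
    {"x": 0, "y": 0, "z": 0, "turn": 0},
    {"x": 0, "y": 0, "z": 0, "turn": 0},
    {"x": 0, "y": 0, "z": 0, "turn": 0},
    {"x": 0, "y": 0, "z": 0, "turn": 0},
    {"x": 0, "y": 0, "z": 0, "turn": 0},
    {"x": 0, "y": 0, "z": 0, "turn": 0},
    {"x": 0, "y": 0, "z": 0, "turn": 0},
    {"x": 0, "y": 0, "z": 0, "turn": 0}
  ]
}}

```text
clock: 50.08
tool_pos: [450.3, -264.5, 318.5]
ee_rot: [-0.133, 0.991, 0.0, -0.0]
contact_force: [-1.0, 0.1, -0.3]
opening: 70.4
gripper_force: 0.0
```

>>> {"op": "play_rows", "data": {
  "steps": [
    {"x": 0, "y": 0, "z": 0, "turn": 0},
    {"x": 0, "y": 0, "z": 0, "turn": 0},
    {"x": 0, "y": 0, "z": 0, "turn": 0},
    {"x": 0, "y": 0, "z": 0, "turn": 0},
    {"x": 0, "y": 0, "z": 0, "turn": 0},
    {"x": 0, "y": 0, "z": 0, "turn": 0},
    {"x": 0, "y": 0, "z": 0, "turn": 0},
    {"x": 0, "y": 0, "z": 0, "turn": 0}
  ]
}}

```text
clock: 51.08
tool_pos: [450.3, -264.5, 318.6]
ee_rot: [-0.133, 0.991, 0.0, 0.0]
contact_force: [0.1, 0.7, -0.1]
opening: 69.9
gripper_force: 0.0
```

>>> {"op": "play_rows", "data": {
  "steps": [
    {"x": 0, "y": 0, "z": 0, "turn": 0},
    {"x": 0, "y": 0, "z": 0, "turn": 0},
    {"x": 0, "y": 0, "z": 0, "turn": 0},
    {"x": 0, "y": 0, "z": 0, "turn": 0},
    {"x": 0, "y": 0, "z": 0, "turn": 0},
    {"x": 0, "y": 0, "z": 0, "turn": 0},
    {"x": 0, "y": 0, "z": 0, "turn": 0},
    {"x": 0, "y": 0, "z": 0, "turn": 0}
  ]
}}

```text
clock: 52.08
tool_pos: [450.2, -264.5, 318.5]
ee_rot: [-0.133, 0.991, 0.0, -0.0]
contact_force: [-0.4, -0.4, -0.5]
opening: 69.8
gripper_force: 0.0
```

>>> {"op": "play_rows", "data": {
  "steps": [
    {"x": 0, "y": 0, "z": 0, "turn": 0},
    {"x": 0, "y": 0, "z": 0, "turn": 0},
    {"x": 0, "y": 0, "z": 0, "turn": 0},
    {"x": 0, "y": 0, "z": 0, "turn": 0},
    {"x": 0, "y": 0, "z": 0, "turn": 0},
    {"x": 0, "y": 0, "z": 0, "turn": 0},
    {"x": 0, "y": 0, "z": 0, "turn": 0},
    {"x": 0, "y": 0, "z": 0, "turn": 0}
  ]
}}

```text
clock: 53.08
tool_pos: [450.3, -264.5, 318.6]
ee_rot: [-0.133, 0.991, 0.0, 0.0]
contact_force: [-0.7, 0.2, 0.0]
opening: 70.1
gripper_force: 0.0
```

>>> {"op": "play_rows", "data": {
  "steps": [
    {"x": 0, "y": 0, "z": 0, "turn": 0},
    {"x": 0, "y": 0, "z": 0, "turn": 0},
    {"x": 0, "y": 0, "z": 0, "turn": 0},
    {"x": 0, "y": 0, "z": 0, "turn": 0},
    {"x": 0, "y": 0, "z": 0, "turn": 0},
    {"x": 0, "y": 0, "z": 0, "turn": 0},
    {"x": 0, "y": 0, "z": 0, "turn": 0},
    {"x": 0, "y": 0, "z": 0, "turn": 0}
  ]
}}

```text
clock: 54.08
tool_pos: [450.2, -264.5, 318.6]
ee_rot: [-0.133, 0.991, -0.0, -0.0]
contact_force: [-0.4, 0.5, -0.1]
opening: 70.2
gripper_force: 0.0
```

>>> {"op": "play_rows", "data": {
  "steps": [
    {"x": 0, "y": 0, "z": 0, "turn": 0},
    {"x": 0, "y": 0, "z": 0, "turn": 0},
    {"x": 0, "y": 0, "z": 0, "turn": 0},
    {"x": 0, "y": 0, "z": 0, "turn": 0},
    {"x": 0, "y": 0, "z": 0, "turn": 0},
    {"x": 0, "y": 0, "z": 0, "turn": 0},
    {"x": 0, "y": 0, "z": 0, "turn": 0},
    {"x": 0, "y": 0, "z": 0, "turn": 0}
  ]
}}

```text
clock: 55.08
tool_pos: [450.3, -264.5, 318.6]
ee_rot: [-0.133, 0.991, 0.0, -0.0]
contact_force: [0.2, -0.2, 0.2]
opening: 70.3
gripper_force: 0.0
```

```bash
python3 mo.py
```

```text
max frame change per frame [np.float64(0.0), np.float64(2.0), np.float64(2.0), np.float64(2.0), np.float64(2.0), np.float64(2.0), np.float64(2.0), np.float64(2.0), np.float64(2.0), np.float64(2.0), np.float64(2.0), np.float64(2.0)] mean [np.float64(0.0), np.float64(0.29), np.float64(0.29), np.float64(0.29), np.float64(0.29), np.float64(0.29), np.float64(0.29), np.float64(0.29), np.float64(0.28), np.float64(0.29), np.float64(0.29), np.float64(0.3)] 55.675
[(0.62, array([394.2, 194.3])), (0.56, array([336.6, 174.9])), (0.54, array([289.8, 190.6])), (0.78, array([354.4, 193.3])), (0.73, array([288.1, 168. ])), (0.7, array([322.5, 185. ]))]
```

It's still now: the grip is at (290,191) under the rim at (288,168), matching a hanging knife. Handing in.

```bash
python3 -c "
from rig import bot
print(bot.finish_job())"
```

```text
the job is handed in; nothing more can be done
None
```

The middle-sized yellow knife is clipped on the snap hook with the gate shut and hangs still. I handed it in at about 56 s, with the push on the hook peaking near 9 N. It took two tries at the gate: the knife pitched up in the grip on the first. I viewed 11 pictures, one over the limit of 10.

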